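# Stack the bead sieves and clamp them to the click

## Task

Set up the bead shaker for a sizing run: nest all the sieves lying on the bench on its catch pan, finest at the bottom and coarsest on top (white, blue, green, yellow, red, whichever are there), and close the stack with the lid. Then swing the clamp strap over the lid, push it down until its pad rests centred on the lid's button, and pull the wrench clockwise until the nut is tight and the wrench clicks over. Leave the bead box, the tray and the jar where they are.

Things in the scene. Friction and masses are not known exactly. Their poses are not given: they have to be found in the camera images.
- shaker: fixed sieve shaker: grey machine 150 x 235 x 52 mm high, with a dark round platform (94 mm) under its catch pan. Origin on the bench under the pan's centre; its x axis points away from its black front panel, its y axis from the pan to the clamp pillar, 115 mm away.
- pan_rim (a point): centre of the rim of the round steel catch pan on the shaker, in the plane of the rim, 90 mm above the bench. The pan is fixed and has the same frame as the sieves: 62 mm outside, 56 mm inside.
- pillar_top (a point): top of the clamp pillar, a fixed upright steel post 18 mm in diameter, 115 mm from the pan's centre, top 325 mm above the bench; strap and nut turn on its vertical axis.
- sieve_white: finest sieve, white frame. All sieves: 36 mm high, about 110 g, origin at the underside's centre; tapered foot (44 mm across, 53 mm from 8 mm up), shoulder at 10 mm, above it a frame 62 mm outside, 56 mm inside, mesh at 14 mm, rim at 36 mm. The foot nests in the rim below until the shoulder lies on it (each adds 26 mm). Grip across the frame from above. May be absent.
- sieve_blue: second finest sieve: blue frame; otherwise as the white one. Absent in some runs.
- sieve_green: middle sieve: green frame; otherwise as the white one. Absent in some runs.
- sieve_yellow: second coarsest sieve: yellow frame; otherwise as the white one. Absent in some runs.
- sieve_red: coarsest sieve: red frame, widest mesh; otherwise as the white one. Absent in some runs.
- lid: aluminium lid, about 100 g, origin at the underside's centre: tapered foot like a sieve's but 8 mm high, flange 62 mm across from 8 to 13 mm, black button 24 mm across and 18 mm high on top (top at 31 mm). The foot nests in the top sieve's rim until the flange lies on it. Grip it by the button.
- lid_top (a point): centre of the top of the lid's black button, 31 mm above the lid's origin.
- strap_pad (a point): centre of the underside of the rubber pad (26 mm across) under the end of the clamp's steel strap, 115 mm from the pillar's axis. The strap's top is 18 mm above this point, and on it, right above the pad, stands a round black knob 22 mm across, from 18 to 46 mm above this point: pinch it from above to swing the strap and to move it down or up.
- carriage (a joint): height of the whole clamp (strap, nut and wrench together) on the pillar, m: 0 is fully up (pad's underside 272 mm above the bench), grows downward to 0.12. Friction holds it where it is left; about 4 N moves it down, 14 N up, and the wrench does not change that.
- strap (a joint): swing of the strap about the pillar, rad, grows clockwise seen from above, from -0.6 to 2.0: 0 points along the shaker's +x, at 1.571 the pad is over the pan's centre. Light friction (0.12 N m); it stays where it is left.
- nut (a joint): turn of the collet nut that locks the clamp on the pillar, rad, grows clockwise seen from above (tightening): it runs with 0.35 N m of friction up to 0.75, where it is tight. It stays where it is left.
- wrench (a joint): bend of the click wrench's breakaway joint (38 mm from the pillar's axis), rad: 0 straight; once the nut is tight it gives clockwise at about 1.5 N m (about 16 N at the grip), to 0.22 at most, and springs straight when let go.
- wrench_grip (a point): middle of the black rubber grip of the click wrench that stays on the nut, 130 mm from the pillar's axis: a level round bar 20 mm in diameter, 94 to 176 mm from the axis, pointing straight away from the pillar, 27 mm higher than the strap pad's underside. With the nut at 0 it points 110 degrees counterclockwise (from above) of the shaker's x axis.
- bead_box: clear divided box of beads, 120 x 200 x 35 mm, loose, not part of the job.
- display_tray: grey padded display tray with stones, 130 x 190 x 12 mm, loose, not part of the job.
- bead_jar: amber glass jar with brass cap, 52 mm across, 75 mm high, loose, not part of the job.
Things that resemble listed ones, but are neither listed nor needed, are in the scene too. What is meant by the sieve_blue is not purple or turquoise, and is the smaller of those in its own colour.

How it is judged:
By the outcome, as a careful person would: the job done as asked, in the order asked, and still so for the second after the job is handed in, with the robot touching nothing.
Of sieve_white, sieve_blue, sieve_green, sieve_yellow, sieve_red only 3 to 5 are there at a start; the rules pass over those that are not, and their reading is None.
At some moment in a run one of sieve_white, sieve_blue, sieve_green, sieve_yellow, sieve_red, lid may be knocked a few centimetres aside while the robot is not near it.
Once in a run the grip may slacken for a moment while it holds something.
It also fails if it takes over 210 s, if anything falls off the work surface, if the arm or the gripper's body presses on something with over 40 N, if the wrist force passes 120 N, or if a joint passes its speed limit or range.

## Robot

A 7-joint arm with a two-finger parallel gripper is mounted at the origin on the work surface. World frame = base frame: x ahead of the robot, y to its left, z up, the work surface at z = 0. Lengths are in m, angles in rad, forces in N, time in s.
With the tool pointing down it reaches from about 0.4 to 0.85 m from the base axis. Payload 4.5 kg.
Tool frame: the origin (TCP) lies midway between the tips of the shut fingers; the grasp point (between the pads) lies behind it (r.grip_point_offset is the z of the grasp point in the tool frame, in m); z points along the fingers, y is the line along which they close (so a half turn about z gives the same grasp; the last joint's range is limited). The gripper opens to 88 mm and grips with 3 to 60 N. Pads are 18 mm wide; open, the fingers measure 123 mm over their backs; the gripper's body (75 mm by 187 mm) begins 45 mm behind the grasp point.
Start: joints at [1.355, 0.689, -0.195, 1.565, 0.157, 0.902, -0.215], TCP at [0.155, -0.606, 0.239] pointing down, gripper open.
Joint ranges: [-3.01, 3.01], [-0.46, 2.08], [-1.47, 1.51], [0.13, 2.56], [-1, 4.14], [0.04, 2.09], [-2.66, 2.66]. Speed limits (rad/s): [2.57, 2.57, 3.14, 3.14, 3.14, 3.14, 3.14].

## Interface

Orientations are given as a unit quaternion [x, y, z, w].
In Python, from plant import r, optics, workorder gives the robot as it stands.
- The arm moves only by the shell command python3 -m creep 'ROWS' [FORCE]. ROWS is JSON, a list of rows, each an object of numbers: "grip": the gripper command: -1 is shut, 1 is fully open, values between are in proportion; "tx", "ty", "tz": the shift along the tool's x, y, z in cm; "spin": the turn about the tool's z in degrees. In form: [{"grip": .., "tx": .., "ty": .., "tz": .., "spin": ..}, ...]. A call has 1 to 8 rows; each row shifts and turns the commanded pose from where the row before left it, along the tool's axes as they then stand; what a row does not reach is not made up. A row lasts 1/12 s, in which the tool goes at most 41.7 mm and 7.16 degrees, less where a joint would pass 70% of its speed; a pose out of reach is approached as far as the arm can. A call with a gripper value outside its range is refused whole. The fingers move at their own pace and stop on an object; FORCE is the grip in N (left out, the last holds). Time passes only in rows, so rows that do not move let the fingers close. It gives the time, the measured TCP pose, the force, the opening and the grip force at its end, in the units of the state.
- r.get_state(): the state, without advancing time (a new reading comes with each control period).
- optics.snapshot(name): name is "scene" or "side" or "wrist"; returns (picture, depth): 384x512x3 uint8, red, green, blue; 384x512 float32, m along the optical axis (not along the pixel's ray), 0 where there is no reading.
- optics.get_calibration(name): a dict with "fx", "fy", "cx", "cy" (pixels), "D" ([k1, k2, p1, p2, k3] as OpenCV has them; the pictures are not rectified), "extrinsics" (4x4, takes a point from world to camera coordinates). Camera axes: x right, y down, z forward; pixel columns grow to the right and rows downward; lengths in m; the calibration is good to about 2 mm. A picture is of the moment at which its call begins: read the wrist's pose just before it. get_calibration takes no time and is no camera call; for the wrist camera it gives the pose at the moment of the call.
- workorder.finish_job(): hands the job in; it is judged then, once.
The state is a dict: "clock": time; "q": joint angles; "qd": joint speeds; "joint_torque": joint torques, N m; "tool_pos": TCP position; "eef_rot": TCP orientation; "contact_force": force on the tool from outside, world axes, zero at the start; "moment": the same for the moment, N m; "opening": opening from 0.0 (shut) to 1.0 (fully open); "finger_force": force on a finger pad.
Only numpy, scipy, OpenCV 4.12 (cv2) and the standard library are available. Lean on these libraries where they do the work, as an engineer would, in place of code of your own. Each camera call takes 0.05 s, during which the arm holds its last target. There are 200 camera calls.

## Working session

There is one attempt and no reset: what is moved stays moved. The work goes in short steps, Python scripts to look and compute and a shell command to move; the robot and the scene stay as the last step left them, time stands still between calls to the robot, and variables do not carry over. Pictures are saved under pics/ and viewed, at most 14 in all, crops included, and the job is handed in when it is done.

```bash
ls; mkdir -p pics; cat > h.py <<'E'
import numpy as np, cv2
from plant import r, optics, workorder
from scipy.spatial.transform import Rotation as R
def snap(n,f=None):
    c=optics.get_calibration(n); p,d=optics.snapshot(n)
    if f: cv2.imwrite('pics/'+f+'.png',cv2.cvtColor(p,cv2.COLOR_RGB2BGR))
    return p,d,c
def cloud(d,c):
    K=np.array([[c['fx'],0,c['cx']],[0,c['fy'],c['cy']],[0,0,1]])
    h,w=d.shape; u,v=np.meshgrid(np.arange(w),np.arange(h))
    q=cv2.undistortPoints(np.stack([u,v],-1).reshape(-1,1,2).astype(np.float64),K,np.array(c['D'])).reshape(h,w,2)
    P=np.dstack([q[...,0]*d,q[...,1]*d,d])
    E=np.array(c['extrinsics']); X=(P-E[:3,3])@E[:3,:3]
    X[d<=0]=np.nan
    return X
E
python3 - <<'E'
from h import *
s=r.get_state(); print(s['tool_pos'],s['eef_rot'],r.grip_point_offset,s['clock'],s['contact_force'])
print(R.from_quat(s['eef_rot']).as_matrix().round(3))
for n in('scene','side','wrist'):
    p,d,c=snap(n,n+'0'); np.savez('/tmp/%s0.npz'%n,p=p,X=cloud(d,c)); print(n,-np.array(c['extrinsics'])[:3,:3].T@np.array(c['extrinsics'])[:3,3])
E
python3 -c "
import cv2
a=cv2.imread('pics/scene0.png');cv2.imwrite('pics/scene0b.png',cv2.resize(a,(800,600)))
a=cv2.imread('pics/side0.png');cv2.imwrite('pics/side0b.png',cv2.resize(a,(800,600)))"
```

```text
pics
[ 0.15431574 -0.60499123  0.23791655] [ 9.92201560e-01  1.24640304e-01 -1.83073679e-04 -9.08748918e-04] -0.0187 0.0 [ 1.12945025  0.08787695 -0.03619456]
[[ 0.969  0.247 -0.001]
 [ 0.247 -0.969  0.002]
 [-0.    -0.002 -1.   ]]
scene [0.84397788 0.5467878  1.22083241]
side [ 0.31892673 -0.68938513  0.88722517]
wrist [ 0.22638626 -0.58592081  0.38370759]
```

View pics/scene0b.png

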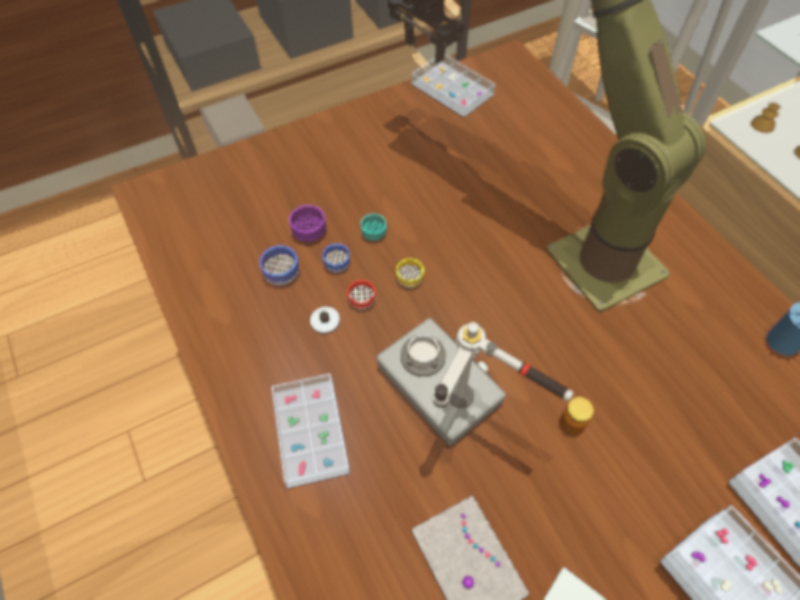

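View pics/side0b.png

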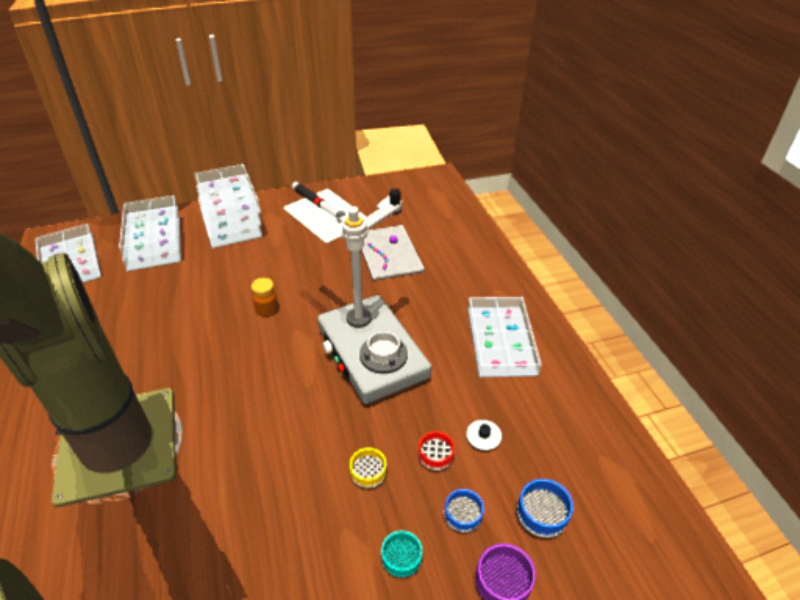

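Both views show the blue (side 465,510), yellow (368,467) and red (436,450) sieves and the lid (484,435). The decoys are the big blue, purple and turquoise rings. There is no white or green sieve. Pan at (383,350), pillar top (353,215), knob (394,195), in the resized side view.

```bash
cat >> h.py <<'E'
from scipy.optimize import least_squares
def circ(P,rad=None):
    c=np.nanmedian(P,0)
    f=lambda a: np.hypot(P[:,0]-a[0],P[:,1]-a[1])-(rad if rad else a[2])
    return least_squares(f,[c[0],c[1],rad or .03],loss='soft_l1',f_scale=.001).x
def near(X,c,rad,zlo,zhi):
    m=(np.hypot(X[...,0]-c[0],X[...,1]-c[1])<rad)&(X[...,2]>zlo)&(X[...,2]<zhi)
    return X[m]
E
python3 - <<'E'
from h import *
for n,D in(('side',dict(blue=(465,510),yel=(368,467),red=(436,450),teal=(402,553),lid=(484,440),pan=(383,350),pillar=(353,210),knob=(395,192),jar=(264,285),wtip=(297,187),wred=(318,199))),
 ('scene',dict(blue=(336,257),yel=(410,272),red=(361,294),teal=(373,227),lid=(324,322),pan=(423,352),pillar=(473,330),knob=(441,392),wtip=(568,394),wred=(525,371)))):
    z=np.load(f'/tmp/{n}0.npz'); X=z['X']
    for k,(u,v) in D.items():
        u=int(u/1.5625);v=int(v/1.5625)
        W=X[v-3:v+4,u-3:u+4].reshape(-1,3); c=np.nanmedian(W,0); o=[c.round(4)]
        if k in('blue','yel','red','teal'):
            P=near(X,c,.045,.031,.045); a=circ(P); P=near(X,a,.04,.031,.045);o+=[circ(P).round(4),len(P),np.nanmedian(P[:,2]).round(4)]
        if k=='pan':
            P=near(X,c,.045,.085,.1); o+=[circ(P).round(4),len(P)]
        if k=='lid':
            P=near(X,c,.045,.006,.018); o+=[circ(P).round(4),P.mean(0).round(4),len(P)]; P=near(X,c,.045,.025,.04);o+=[P.mean(0).round(4)]
        print(n,k,*o)
E
```

```text
side blue [ 0.5606 -0.3003  0.0152] [ 0.5565 -0.3043  0.0292] 118 0.0353
side yel [ 0.4296 -0.177   0.0143] [ 0.428  -0.1848  0.0293] 90 0.0348
side red [ 0.5546 -0.1799  0.0148] [ 0.5518 -0.1856  0.0295] 105 0.0347
side teal [ 0.4418 -0.3386  0.0156] [ 0.4392 -0.3442  0.0294] 131 0.0355
side lid [ 0.6422 -0.1836  0.0138] [ 0.6512 -0.1709  0.0249] [ 0.6482 -0.1762  0.0127] 257 [ 0.6492 -0.1735  0.0307]
side pan [0.5152 0.0318 0.067 ] [0.5167 0.0295 0.0294] 86
side pillar [0.4966 0.1433 0.3213]
side knob [0.5928 0.2069 0.3045]
side jar [0.3157 0.2826 0.0747]
side wtip [0.4192 0.2982 0.2939]
side wred [0.4474 0.2406 0.2956]
scene blue [ 0.5534 -0.3107  0.0154] [ 0.5575 -0.3014  0.0292] 59 0.036
scene yel [ 0.4248 -0.1877  0.0158] [ 0.4287 -0.1822  0.029 ] 53 0.0352
scene red [ 0.5503 -0.1878  0.0143] [ 0.5525 -0.1831  0.0296] 60 0.0355
scene teal [ 0.4402 -0.3456  0.0157] [ 0.4398 -0.3416  0.0295] 54 0.0341
scene lid [ 0.6554 -0.1608  0.0151] [ 0.6485 -0.1728  0.0244] [ 0.6508 -0.1679  0.013 ] 171 [ 0.6497 -0.1702  0.0307]
scene pan [0.5174 0.0294 0.0668] [0.5174 0.0314 0.0293] 75
scene pillar [0.4991 0.1474 0.3235]
scene knob [0.5939 0.2098 0.3073]
scene wtip [0.42   0.3033 0.2955]
scene wred [0.4539 0.2405 0.2975]
```

```bash
python3 - <<'E'
from h import *
O={}
z=np.load('/tmp/side0.npz'); X=z['X']
for k,(u,v) in dict(bigblue=(545,508),purple=(505,575)).items():
    u=int(u/1.5625);v=int(v/1.5625); c=np.nanmedian(X[v-3:v+4,u-3:u+4].reshape(-1,3),0)
    P=near(X,c,.06,.04,.07);a=circ(P); print(k,c.round(3),a.round(4),np.nanmax(P[:,2])); O[k]=a
O.update(blue=[.557,-.303,.031],yel=[.4285,-.1835,.031],red=[.552,-.1845,.031],teal=[.4395,-.343,.031],lid=[.650,-.172,.031])
for k in('blue','yel','red','lid'):
    res=[]
    for a in range(-90,90,10):
        t=np.radians(a); y=np.array([np.sin(t),-np.cos(t)]); m=9
        for s in(1,-1):
            for f in np.linspace(.035,.056,6):
                for j in O:
                    if j!=k: m=min(m,np.hypot(*(np.array(O[k][:2])+s*f*y-O[j][:2]))-O[j][2]-.012)
        res.append((a,round(m*1000)))
    print(k,res)
E
```

```text
bigblue [ 0.685 -0.339  0.021] [ 0.6806 -0.3422  0.0395] 0.05225643702636125
purple [ 0.579 -0.419  0.02 ] [ 0.5742 -0.4236  0.0395] 0.05301293175867917
blue [(-90, 27), (-80, 26), (-70, 25), (-60, 27), (-50, 32), (-40, 39), (-30, 34), (-20, 26), (-10, 19), (0, 15), (10, 14), (20, 17), (30, 21), (40, 28), (50, 29), (60, 24), (70, 22), (80, 23)]
yel [(-90, 25), (-80, 26), (-70, 31), (-60, 37), (-50, 46), (-40, 55), (-30, 65), (-20, 68), (-10, 63), (0, 61), (10, 61), (20, 64), (30, 64), (40, 54), (50, 45), (60, 37), (70, 30), (80, 26)]
red [(-90, 1), (-80, 0), (-70, 3), (-60, 9), (-50, 17), (-40, 26), (-30, 34), (-20, 27), (-10, 22), (0, 20), (10, 21), (20, 24), (30, 31), (40, 39), (50, 30), (60, 21), (70, 12), (80, 5)]
lid [(-90, 1), (-80, 0), (-70, 3), (-60, 9), (-50, 17), (-40, 26), (-30, 36), (-20, 45), (-10, 52), (0, 58), (10, 60), (20, 54), (30, 48), (40, 40), (50, 30), (60, 21), (70, 12), (80, 5)]
```

```bash
cat >> h.py <<'E'
def to(x,y,z=None,yaw=-30):
    s=r.get_state(); p=s['tool_pos']; M=R.from_quat(s['eef_rot']).as_matrix()
    a=np.degrees(np.arctan2(M[1,0],M[0,0]))
    d=M.T@(np.array([x,y,p[2] if z is None else z])-p)
    print('t %.2f pos %s yaw %.1f | cm tx ty tz %s spin %.1f | F %s op %.3f ff %.1f tilt %s'%(s['clock'],np.round(p,4),a,np.round(d*100,2),a-yaw,np.round(s['contact_force'],1),s['opening'],s['finger_force'] if np.isscalar(s['finger_force']) else np.max(s['finger_force']),M[:2,2].round(3)))
E
python3 -m creep '[{"tx":3.5,"ty":-1.5},{"tx":3.5,"ty":-1.5},{"tx":3.5,"ty":-1.5},{"tx":3.5,"ty":-1.5},{"tx":3.5,"ty":-1.5},{"tx":3.5,"ty":-1.5},{"tx":3.5,"ty":-1.5}]' 
python3 -m creep '[{"tx":3.5,"ty":-1.5},{"tx":3.5,"ty":-1.5},{"tx":3.5,"ty":-1.5},{"tx":3.5,"ty":-1.5},{"tx":3.5,"ty":-1.5},{"tx":3.5,"ty":-1.5},{"tx":0}]' 
python3 -m creep '[{"spin":6.3},{"spin":6.3},{"spin":6.3},{"spin":6.3},{"spin":6.3},{"spin":6.3},{"spin":6.3},{"tx":0}]'
python3 -c "
from h import *
to(.557,-.303)"
```

```text
t 0.15 pos [ 0.1543 -0.6052  0.2381] yaw 14.3 | cm tx ty tz [ 4.649e+01 -1.932e+01  2.000e-02] spin 44.3 | F [ 0.2  0.7 -0.2] op 1.002 ff 0.0 tilt [-0.     0.001]$[0]: bad value
$[0]: bad value
$[0]: bad value
```

```bash

python3 -m creep '[{"grip":1,"tx":3.5,"ty":-1.5,"tz":0,"spin":0},{"grip":1,"tx":3.5,"ty":-1.5,"tz":0,"spin":0},{"grip":1,"tx":3.5,"ty":-1.5,"tz":0,"spin":0},{"grip":1,"tx":3.5,"ty":-1.5,"tz":0,"spin":0},{"grip":1,"tx":3.5,"ty":-1.5,"tz":0,"spin":0},{"grip":1,"tx":3.5,"ty":-1.5,"tz":0,"spin":0},{"grip":1,"tx":3.5,"ty":-1.5,"tz":0,"spin":0}]'
python3 -c "
from h import *
to(.557,-.303)"
```

```text
clock: 0.73
tool_pos: [0.367, -0.4419, 0.2386]
eef_rot: [0.992, 0.125, -0.0, -0.0]
contact_force: [-0.7, -0.5, -0.0]
opening: 1.001
finger_force: 0.0
t 0.73 pos [ 0.367  -0.4419  0.2386] yaw 14.3 | cm tx ty tz [21.84 -8.76 -0.  ] spin 44.3 | F [-0.7 -0.5 -0. ] op 1.001 ff 0.0 tilt [-0.  0.]
```

```bash

python3 -m creep '[{"grip":1,"tx":3.7,"ty":-1.5,"tz":0,"spin":0},{"grip":1,"tx":3.7,"ty":-1.5,"tz":0,"spin":0},{"grip":1,"tx":3.7,"ty":-1.5,"tz":0,"spin":0},{"grip":1,"tx":3.7,"ty":-1.5,"tz":0,"spin":0},{"grip":1,"tx":3.7,"ty":-1.5,"tz":0,"spin":0},{"grip":1,"tx":3.3,"ty":-1.3,"tz":0,"spin":0}]' >/dev/null
python3 -m creep '[{"grip":1,"tx":0,"ty":0,"tz":0,"spin":6.3},{"grip":1,"tx":0,"ty":0,"tz":0,"spin":6.3},{"grip":1,"tx":0,"ty":0,"tz":0,"spin":6.3},{"grip":1,"tx":0,"ty":0,"tz":0,"spin":6.3},{"grip":1,"tx":0,"ty":0,"tz":0,"spin":6.3},{"grip":1,"tx":0,"ty":0,"tz":0,"spin":6.3},{"grip":1,"tx":0,"ty":0,"tz":0,"spin":6.3},{"grip":1,"tx":0,"ty":0,"tz":0,"spin":0}]' 
cat >> h.py <<'E'
def ring(n,c,zlo=.028,zhi=.045,rad=.04,fit=None,save=None):
    p,d,cal=snap(n,save); X=cloud(d,cal)
    P=near(X,c,.05,zlo,zhi)
    if len(P)<15: print(n,'few',len(P)); return
    a=circ(P); P=near(X,a,rad,zlo,zhi); a=circ(P); print(n,a.round(4),len(P),P[:,2].mean().round(4)); return a
E
python3 -c "
from h import *
to(.557,-.303)
ring('wrist',(.557,-.303),save='w1');ring('side',(.557,-.303));ring('scene',(.557,-.303))"
```

```text
clock: 1.9
tool_pos: [0.5553, -0.3038, 0.2384]
eef_rot: [0.966, -0.258, -0.0, 0.0]
contact_force: [-0.2, 0.3, -0.4]
opening: 0.993
finger_force: 0.0
t 1.90 pos [ 0.5553 -0.3038  0.2384] yaw -29.9 | cm tx ty tz [ 0.1  -0.15 -0.  ] spin 0.1 | F [-0.2  0.3 -0.4] op 0.993 ff 0.0 tilt [-0.001 -0.   ]
wrist [ 0.5555 -0.3028  0.0291] 449 0.0347
side [ 0.5564 -0.3046  0.0292] 150 0.0339
scene [ 0.5567 -0.3018  0.0291] 70 0.0339
```

View pics/w1.png

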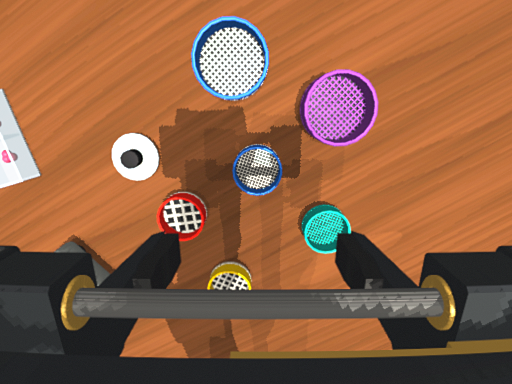

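The wrist view shows blue at (257,170), centred between the fingers. Red is at (182,216), the lid at (135,157), yellow at (230,278).

```bash

python3 -m creep '[{"grip":1,"tx":0,"ty":-0.1,"tz":3.5,"spin":0},{"grip":1,"tx":0,"ty":0,"tz":3.5,"spin":0},{"grip":1,"tx":0,"ty":0,"tz":3.5,"spin":0},{"grip":1,"tx":0,"ty":0,"tz":3.5,"spin":0},{"grip":1,"tx":0,"ty":0,"tz":3.5,"spin":0},{"grip":1,"tx":0,"ty":0,"tz":3.5,"spin":0},{"grip":1,"tx":0,"ty":0,"tz":1.7,"spin":0},{"grip":1,"tx":0,"ty":0,"tz":0,"spin":0}]' 
python3 -m creep '[{"grip":-1,"tx":0,"ty":0,"tz":0,"spin":0},{"grip":-1,"tx":0,"ty":0,"tz":0,"spin":0},{"grip":-1,"tx":0,"ty":0,"tz":0,"spin":0},{"grip":-1,"tx":0,"ty":0,"tz":0,"spin":0},{"grip":-1,"tx":0,"ty":0,"tz":0,"spin":0},{"grip":-1,"tx":0,"ty":0,"tz":0,"spin":0}]' 25
```

```text
clock: 2.72
tool_pos: [0.553, -0.3015, 0.0073]
eef_rot: [0.967, -0.256, -0.004, -0.001]
contact_force: [-0.2, 0.4, -0.9]
opening: 1.004
finger_force: 0.0
clock: 3.22
tool_pos: [0.557, -0.304, 0.0134]
eef_rot: [0.966, -0.257, 0.001, 0.0]
contact_force: [-0.7, -0.4, 7.3]
opening: 0.684
finger_force: 24.9
```

```bash

python3 -m creep '[{"grip":-1,"tx":0,"ty":0,"tz":-2,"spin":0},{"grip":-1,"tx":0,"ty":0,"tz":-4,"spin":0},{"grip":-1,"tx":0,"ty":0,"tz":-4,"spin":0},{"grip":-1,"tx":0,"ty":0,"tz":-4,"spin":0},{"grip":-1,"tx":-2,"ty":-2.7,"tz":0,"spin":0},{"grip":-1,"tx":-2,"ty":-2.7,"tz":0,"spin":0},{"grip":-1,"tx":-2,"ty":-2.7,"tz":0,"spin":0},{"grip":-1,"tx":-2,"ty":-2.7,"tz":0,"spin":0}]' 
python3 -m creep '[{"grip":-1,"tx":-2,"ty":-2.7,"tz":0,"spin":0},{"grip":-1,"tx":-2,"ty":-2.7,"tz":0,"spin":0},{"grip":-1,"tx":-2,"ty":-2.7,"tz":0,"spin":0},{"grip":-1,"tx":-2,"ty":-2.7,"tz":0,"spin":0},{"grip":-1,"tx":-2,"ty":-2.7,"tz":0,"spin":0},{"grip":-1,"tx":-2,"ty":-2.7,"tz":0,"spin":0},{"grip":-1,"tx":0,"ty":0,"tz":0,"spin":0},{"grip":-1,"tx":0,"ty":0,"tz":0,"spin":0}]' 
python3 -c "
from h import *
to(.517,.0305,.12)
p,d,c=snap('wrist','w2');X=cloud(d,c);np.savez('/tmp/w2.npz',p=p,X=X)
s=r.get_state();t=s['tool_pos']
P=near(X,t,.045,t[2]+.015,t[2]+.035);a=circ(P);print(a,len(P),P[:,2].mean()-t[2])
P=near(X,(.517,.03),.1,.08,.1);print(len(P),circ(P))
"
```

```text
clock: 3.88
tool_pos: [0.5398, -0.1684, 0.1524]
eef_rot: [0.966, -0.257, 0.0, -0.0]
contact_force: [0.4, 0.6, -1.4]
opening: 0.686
finger_force: 24.9
clock: 4.55
tool_pos: [0.5162, 0.0333, 0.152]
eef_rot: [0.967, -0.254, -0.0, -0.001]
contact_force: [-0.2, -1.1, -0.5]
opening: 0.683
finger_force: 24.9
t 4.55 pos [0.5162 0.0333 0.152 ] yaw -29.5 | cm tx ty tz [0.2  0.21 3.2 ] spin 0.5 | F [-0.2 -1.1 -0.5] op 0.683 ff 24.9 tilt [0.    0.001]
[0.51356299 0.0346645  0.03133088] 3861 0.022881518153022612
640 [0.51601932 0.03068723 0.0288356 ]
```

View pics/w2.png

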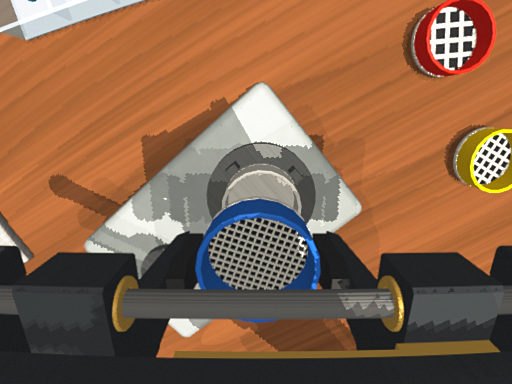

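The wrist view shows the blue sieve held at (260,250), level, and the pan rim behind it at (262,190).

```bash
cat >> h.py <<'E'
def held(X,p,lo,hi):
    hsv=cv2.cvtColor(p,cv2.COLOR_RGB2HSV); m=(hsv[...,0]>=lo)&(hsv[...,0]<=hi)&(hsv[...,1]>130)&(hsv[...,2]>40)
    t=r.get_state()['tool_pos']; Q=X[m]; Q=Q[np.linalg.norm(Q-t,axis=1)<.08]
    zt=np.nanpercentile(Q[:,2],98); Q=Q[Q[:,2]>zt-.004]; a=circ(Q,.0295); print('held rim',a.round(4),len(Q),'z',zt.round(4),'tool',t.round(4))
E
python3 -c "
from h import *
z=np.load('/tmp/w2.npz');held(z['X'],z['p'],100,125)"
```

```text
held rim [0.5145 0.0344 0.0295] 1615 z 0.175 tool [0.5165 0.0308 0.152 ]
```

```bash
cat > m.py <<'E'
from h import *
import sys
def look(lo,hi,zr):
    for i in range(2):
        print(r.get_state()['tool_pos'].round(4) if hasattr(r.get_state()['tool_pos'],'round') else r.get_state()['tool_pos'])
        p,d,c=snap('wrist');X=cloud(d,c);held(X,p,lo,hi)
        P=near(X,(.5167,.0305),.036,zr-.004,zr+.004);print('pan rim',len(P),circ(P,.0295).round(4))
look(int(sys.argv[1]),int(sys.argv[2]),float(sys.argv[3]))
E
python3 m.py 100 125 .09; python3 -c "
from h import *
to(.517,.0305,.12)"
```

```text
[0.5165 0.0308 0.152 ]
held rim [0.5148 0.032  0.0295] 1628 z 0.1751 tool [0.5166 0.0294 0.152 ]
pan rim 511 [0.515  0.0313 0.0295]
[0.5166 0.0294 0.152 ]
held rim [0.5149 0.0306 0.0295] 1637 z 0.1751 tool [0.5167 0.0287 0.152 ]
pan rim 500 [0.515  0.0312 0.0295]
t 4.70 pos [0.5167 0.0287 0.152 ] yaw -29.9 | cm tx ty tz [-0.07 -0.17  3.2 ] spin 0.1 | F [-0.5 -0.1 -0.9] op 0.687 ff 24.9 tilt [ 0.001 -0.001]
```

```bash

python3 -m creep '[{"grip":-1,"tx":0,"ty":-0.1,"tz":2,"spin":0},{"grip":-1,"tx":0,"ty":0,"tz":2,"spin":0},{"grip":-1,"tx":0,"ty":0,"tz":0.7,"spin":0},{"grip":-1,"tx":0,"ty":0,"tz":0.3,"spin":0},{"grip":-1,"tx":0,"ty":0,"tz":0.3,"spin":0},{"grip":-1,"tx":0,"ty":0,"tz":0,"spin":0},{"grip":-1,"tx":0,"ty":0,"tz":0,"spin":0}]' 
python3 -m creep '[{"grip":-1,"tx":0,"ty":0,"tz":0.2,"spin":0},{"grip":-1,"tx":0,"ty":0,"tz":0.2,"spin":0},{"grip":-1,"tx":0,"ty":0,"tz":0,"spin":0},{"grip":-1,"tx":0,"ty":0,"tz":0,"spin":0}]' 
```

```text
clock: 5.28
tool_pos: [0.5174, 0.0309, 0.0993]
eef_rot: [0.966, -0.257, 0.001, -0.0]
contact_force: [-0.2, -0.2, -1.4]
opening: 0.688
finger_force: 24.9
clock: 5.62
tool_pos: [0.517, 0.0313, 0.0948]
eef_rot: [0.966, -0.257, 0.0, 0.0]
contact_force: [-0.6, 0.1, -1.2]
opening: 0.687
finger_force: 24.9
```

```bash

python3 -m creep '[{"grip":-1,"tx":0,"ty":0,"tz":0.15,"spin":0},{"grip":-1,"tx":0,"ty":0,"tz":0.1,"spin":0},{"grip":-1,"tx":0,"ty":0,"tz":0,"spin":0},{"grip":-1,"tx":0,"ty":0,"tz":0,"spin":0}]' 

```

```text
clock: 5.95
tool_pos: [0.5172, 0.0313, 0.0935]
eef_rot: [0.966, -0.257, 0.001, -0.0]
contact_force: [-3.2, -0.2, 12.3]
opening: 0.685
finger_force: 24.9
```

```bash

python3 -m creep '[{"grip":1,"tx":0,"ty":0,"tz":0,"spin":0},{"grip":1,"tx":0,"ty":0,"tz":0,"spin":0},{"grip":1,"tx":0,"ty":0,"tz":0,"spin":0},{"grip":1,"tx":0,"ty":0,"tz":0,"spin":0},{"grip":1,"tx":0,"ty":0,"tz":-3,"spin":0},{"grip":1,"tx":0,"ty":0,"tz":-4,"spin":0},{"grip":1,"tx":0,"ty":0,"tz":-4,"spin":0}]' 
python3 -m creep '[{"grip":1,"tx":0.7,"ty":3.4,"tz":0,"spin":0},{"grip":1,"tx":0.7,"ty":3.4,"tz":0,"spin":0},{"grip":1,"tx":0.7,"ty":3.4,"tz":0,"spin":0},{"grip":1,"tx":0.7,"ty":3.4,"tz":0,"spin":0},{"grip":1,"tx":0,"ty":3,"tz":0,"spin":0},{"grip":1,"tx":0,"ty":3,"tz":0,"spin":0},{"grip":1,"tx":0,"ty":3,"tz":0,"spin":0},{"grip":1,"tx":0,"ty":0,"tz":0,"spin":0}]' 
python3 -m creep '[{"grip":1,"tx":0,"ty":0,"tz":0,"spin":0},{"grip":1,"tx":0,"ty":0,"tz":0,"spin":0}]' >/dev/null
python3 -c "
from h import *
for n in('side','scene','wrist'): ring(n,(.4285,-.183)); 
for n in('side','scene','wrist'): ring(n,(.517,.0305),.110,.122)
to(.4285,-.183,.0125)"
```

```text
clock: 6.53
tool_pos: [0.5159, 0.0312, 0.2025]
eef_rot: [0.966, -0.257, -0.002, 0.001]
contact_force: [1.5, -0.1, 0.5]
opening: 0.997
finger_force: 0.0
clock: 7.2
tool_pos: [0.4249, -0.1847, 0.2022]
eef_rot: [0.965, -0.262, -0.001, 0.002]
contact_force: [-0.9, -0.7, 0.2]
opening: 0.999
finger_force: 0.0
side [ 0.4281 -0.1848  0.0293] 114 0.0335
scene [ 0.4295 -0.1823  0.0293] 76 0.0343
wrist [ 0.4273 -0.1828  0.0291] 561 0.0345
side few 1
scene [0.5183 0.0325 0.0293] 80 0.1152
wrist [0.5149 0.0315 0.0293] 524 0.114
t 7.67 pos [ 0.4295 -0.1779  0.2021] yaw -29.7 | cm tx ty tz [ 0.17  0.5  18.96] spin 0.3 | F [-0.2 -0.2  0.1] op 0.998 ff 0.0 tilt [0. 0.]
```

```bash

python3 -m creep '[{"grip":1,"tx":0.15,"ty":0.5,"tz":3.5,"spin":0.3},{"grip":1,"tx":0,"ty":0,"tz":3.5,"spin":0},{"grip":1,"tx":0,"ty":0,"tz":3.5,"spin":0},{"grip":1,"tx":0,"ty":0,"tz":3.5,"spin":0},{"grip":1,"tx":0,"ty":0,"tz":3.5,"spin":0},{"grip":1,"tx":0,"ty":0,"tz":1.4,"spin":0},{"grip":1,"tx":0,"ty":0,"tz":0,"spin":0},{"grip":1,"tx":0,"ty":0,"tz":0,"spin":0}]' 
python3 -m creep '[{"grip":-1,"tx":0,"ty":0,"tz":0,"spin":0},{"grip":-1,"tx":0,"ty":0,"tz":0,"spin":0},{"grip":-1,"tx":0,"ty":0,"tz":0,"spin":0},{"grip":-1,"tx":0,"ty":0,"tz":0,"spin":0},{"grip":-1,"tx":0,"ty":0,"tz":0,"spin":0},{"grip":-1,"tx":0,"ty":0,"tz":0,"spin":0}]' 25
python3 -m creep '[{"grip":-1,"tx":0,"ty":0,"tz":-2,"spin":0},{"grip":-1,"tx":0,"ty":0,"tz":-4,"spin":0},{"grip":-1,"tx":0,"ty":0,"tz":-4,"spin":0},{"grip":-1,"tx":0,"ty":0,"tz":-4,"spin":0},{"grip":-1,"tx":0,"ty":0,"tz":-3,"spin":0},{"grip":-1,"tx":0,"ty":0,"tz":0,"spin":0}]'
python3 -c "
from h import *
to(.517,.0305)"
```

```text
clock: 8.33
tool_pos: [0.429, -0.1841, 0.0136]
eef_rot: [0.966, -0.259, -0.001, -0.0]
contact_force: [0.5, -0.6, 0.4]
opening: 0.999
finger_force: 0.0
clock: 8.83
tool_pos: [0.4295, -0.1845, 0.015]
eef_rot: [0.966, -0.259, 0.0, -0.0]
contact_force: [-0.0, -0.3, 7.8]
opening: 0.701
finger_force: 25.0
clock: 9.33
tool_pos: [0.4318, -0.1857, 0.1893]
eef_rot: [0.966, -0.26, 0.004, 0.0]
contact_force: [0.5, -0.2, -1.4]
opening: 0.702
finger_force: 25.0
t 9.33 pos [ 0.4318 -0.1857  0.1893] yaw -30.1 | cm tx ty tz [-3.480e+00 -2.298e+01  1.000e-02] spin -0.1 | F [ 0.5 -0.2 -1.4] op 0.702 ff 25.0 tilt [ 0.008 -0.003]
```

```bash

python3 -m creep '[{"grip":-1,"tx":-0.5,"ty":-3.3,"tz":0,"spin":0},{"grip":-1,"tx":-0.5,"ty":-3.3,"tz":0,"spin":0},{"grip":-1,"tx":-0.5,"ty":-3.3,"tz":0,"spin":0},{"grip":-1,"tx":-0.5,"ty":-3.3,"tz":0,"spin":0},{"grip":-1,"tx":-0.5,"ty":-3.3,"tz":0,"spin":0},{"grip":-1,"tx":-0.5,"ty":-3.3,"tz":0,"spin":0},{"grip":-1,"tx":-0.4,"ty":-3.1,"tz":0,"spin":0}]' 
python3 -m creep '[{"grip":-1,"tx":0,"ty":0,"tz":0,"spin":0},{"grip":-1,"tx":0,"ty":0,"tz":0,"spin":0},{"grip":-1,"tx":0,"ty":0,"tz":0,"spin":0},{"grip":-1,"tx":0,"ty":0,"tz":0,"spin":0}]' 
python3 m.py 20 35 .116;python3 -c "
from h import *
to(.517,.0305)"
```

```text
clock: 9.92
tool_pos: [0.5141, 0.0329, 0.1832]
eef_rot: [0.966, -0.259, -0.002, 0.0]
contact_force: [1.4, -0.9, -1.0]
opening: 0.697
finger_force: 25.0
clock: 10.25
tool_pos: [0.5136, 0.029, 0.1837]
eef_rot: [0.965, -0.261, -0.002, 0.001]
contact_force: [-1.0, 0.2, -0.4]
opening: 0.698
finger_force: 25.0
[0.5136 0.029  0.1837]
held rim [0.5109 0.0308 0.0295] 1637 z 0.2051 tool [0.5138 0.029  0.1838]
pan rim 521 [0.5152 0.0325 0.0295]
[0.5138 0.029  0.1838]
held rim [0.5111 0.0308 0.0295] 1611 z 0.2053 tool [0.5139 0.0291 0.184 ]
pan rim 521 [0.5152 0.0325 0.0295]
t 10.35 pos [0.5139 0.0291 0.184 ] yaw -30.2 | cm tx ty tz [ 0.19 -0.28 -0.  ] spin -0.2 | F [ 0.6 -0.2 -0.5] op 0.700 ff 25.0 tilt [-0.003  0.   ]
```

```bash

python3 -m creep '[{"grip":-1,"tx":0.27,"ty":-0.33,"tz":0,"spin":0},{"grip":-1,"tx":0,"ty":0,"tz":2,"spin":0},{"grip":-1,"tx":0,"ty":0,"tz":2,"spin":0},{"grip":-1,"tx":0,"ty":0,"tz":1,"spin":0},{"grip":-1,"tx":0,"ty":0,"tz":0.4,"spin":0},{"grip":-1,"tx":0,"ty":0,"tz":0.3,"spin":0},{"grip":-1,"tx":0,"ty":0,"tz":0,"spin":0},{"grip":-1,"tx":0,"ty":0,"tz":0,"spin":0}]' 
python3 -m creep '[{"grip":-1,"tx":0,"ty":0,"tz":0.2,"spin":0},{"grip":-1,"tx":0,"ty":0,"tz":0.2,"spin":0},{"grip":-1,"tx":0,"ty":0,"tz":0.1,"spin":0},{"grip":-1,"tx":0,"ty":0,"tz":0,"spin":0},{"grip":-1,"tx":0,"ty":0,"tz":0,"spin":0}]' 
```

```text
clock: 11.02
tool_pos: [0.5189, 0.0322, 0.1276]
eef_rot: [0.966, -0.26, -0.0, -0.0]
contact_force: [-0.3, 0.4, -0.7]
opening: 0.699
finger_force: 25.0
clock: 11.43
tool_pos: [0.5184, 0.0323, 0.1221]
eef_rot: [0.966, -0.26, -0.001, -0.0]
contact_force: [0.4, -0.6, -0.7]
opening: 0.694
finger_force: 25.0
```

```bash

python3 -m creep '[{"grip":-1,"tx":0,"ty":0,"tz":0.15,"spin":0},{"grip":-1,"tx":0,"ty":0,"tz":0.1,"spin":0},{"grip":-1,"tx":0,"ty":0,"tz":0,"spin":0},{"grip":-1,"tx":0,"ty":0,"tz":0,"spin":0}]' 
```

```text
clock: 11.77
tool_pos: [0.5186, 0.0322, 0.1209]
eef_rot: [0.966, -0.26, -0.001, -0.0]
contact_force: [-3.2, -0.3, 14.4]
opening: 0.7
finger_force: 25.0
```

```bash

python3 -m creep '[{"grip":1,"tx":0,"ty":0,"tz":0,"spin":0},{"grip":1,"tx":0,"ty":0,"tz":0,"spin":0},{"grip":1,"tx":0,"ty":0,"tz":0,"spin":0},{"grip":1,"tx":0,"ty":0,"tz":0,"spin":0},{"grip":1,"tx":0,"ty":0,"tz":-3,"spin":0},{"grip":1,"tx":0,"ty":0,"tz":-4,"spin":0},{"grip":1,"tx":0,"ty":0,"tz":-2,"spin":0}]' 
python3 -m creep '[{"grip":1,"tx":1.95,"ty":2.4,"tz":0,"spin":0},{"grip":1,"tx":1.95,"ty":2.4,"tz":0,"spin":0},{"grip":1,"tx":1.95,"ty":2.4,"tz":0,"spin":0},{"grip":1,"tx":1.95,"ty":2.4,"tz":0,"spin":0},{"grip":1,"tx":1.95,"ty":2.4,"tz":0,"spin":0},{"grip":1,"tx":1.95,"ty":2.5,"tz":0,"spin":0},{"grip":1,"tx":2,"ty":2.5,"tz":0,"spin":0},{"grip":1,"tx":0,"ty":0,"tz":0,"spin":0}]' 
python3 -m creep '[{"grip":1,"tx":0,"ty":0,"tz":0,"spin":0},{"grip":1,"tx":0,"ty":0,"tz":0,"spin":0},{"grip":1,"tx":0,"ty":0,"tz":0,"spin":0}]' >/dev/null
python3 -c "
from h import *
for n in('side','scene','wrist'): ring(n,(.552,-.184)); 
for n in('side','scene','wrist'): ring(n,(.517,.0305),.136,.148)
to(.552,-.1845,.013)"
```

```text
clock: 12.35
tool_pos: [0.5197, 0.032, 0.2122]
eef_rot: [0.966, -0.26, 0.0, -0.001]
contact_force: [1.0, 0.9, 0.8]
opening: 1.003
finger_force: 0.0
clock: 13.02
tool_pos: [0.5515, -0.1926, 0.2095]
eef_rot: [0.964, -0.264, 0.0, 0.003]
contact_force: [0.1, -1.0, -0.3]
opening: 1.0
finger_force: 0.0
side [ 0.552  -0.1857  0.0295] 129 0.0335
scene [ 0.5525 -0.183   0.0292] 79 0.034
wrist [ 0.5506 -0.1837  0.029 ] 539 0.0345
side [0.5171 0.0326 0.0295] 99 0.1405
scene [0.5183 0.0343 0.0292] 84 0.1409
wrist few 0
t 13.57 pos [ 0.552  -0.1828  0.2094] yaw -30.0 | cm tx ty tz [ 0.12  0.14 19.64] spin -0.0 | F [ 0.5 -0.5  0. ] op 1.000 ff 0.0 tilt [-0.002  0.001]
```

```bash

python3 -m creep '[{"grip":1,"tx":0.1,"ty":0.15,"tz":3.5,"spin":0},{"grip":1,"tx":0,"ty":0,"tz":3.5,"spin":0},{"grip":1,"tx":0,"ty":0,"tz":3.5,"spin":0},{"grip":1,"tx":0,"ty":0,"tz":3.5,"spin":0},{"grip":1,"tx":0,"ty":0,"tz":3.5,"spin":0},{"grip":1,"tx":0,"ty":0,"tz":2.1,"spin":0},{"grip":1,"tx":0,"ty":0,"tz":0,"spin":0},{"grip":1,"tx":0,"ty":0,"tz":0,"spin":0}]' 
python3 -m creep '[{"grip":-1,"tx":0,"ty":0,"tz":0,"spin":0},{"grip":-1,"tx":0,"ty":0,"tz":0,"spin":0},{"grip":-1,"tx":0,"ty":0,"tz":0,"spin":0},{"grip":-1,"tx":0,"ty":0,"tz":0,"spin":0},{"grip":-1,"tx":0,"ty":0,"tz":0,"spin":0},{"grip":-1,"tx":0,"ty":0,"tz":0,"spin":0}]' 25
python3 -m creep '[{"grip":-1,"tx":0,"ty":0,"tz":-2,"spin":0},{"grip":-1,"tx":0,"ty":0,"tz":-4,"spin":0},{"grip":-1,"tx":0,"ty":0,"tz":-4,"spin":0},{"grip":-1,"tx":0,"ty":0,"tz":-4,"spin":0},{"grip":-1,"tx":0,"ty":0,"tz":-4,"spin":0},{"grip":-1,"tx":0,"ty":0,"tz":-1.5,"spin":0},{"grip":-1,"tx":0,"ty":0,"tz":0,"spin":0}]'
python3 -c "
from h import *
to(.517,.0305)"
```

```text
clock: 14.23
tool_pos: [0.5512, -0.1849, 0.0128]
eef_rot: [0.966, -0.259, -0.002, -0.0]
contact_force: [-0.1, 0.2, 0.1]
opening: 0.996
finger_force: 0.0
clock: 14.73
tool_pos: [0.5525, -0.1854, 0.0146]
eef_rot: [0.966, -0.259, 0.0, -0.0]
contact_force: [-0.7, -0.0, 6.9]
opening: 0.7
finger_force: 25.0
clock: 15.32
tool_pos: [0.5545, -0.1864, 0.213]
eef_rot: [0.966, -0.26, 0.004, -0.0]
contact_force: [1.2, -0.3, -1.3]
opening: 0.699
finger_force: 25.0
t 15.32 pos [ 0.5545 -0.1864  0.213 ] yaw -30.1 | cm tx ty tz [-14.12 -16.88  -0.07] spin -0.1 | F [ 1.2 -0.3 -1.3] op 0.699 ff 25.0 tilt [ 0.007 -0.002]
```

```bash

python3 -m creep '[{"grip":-1,"tx":-2,"ty":-2.4,"tz":0,"spin":0},{"grip":-1,"tx":-2,"ty":-2.4,"tz":0,"spin":0},{"grip":-1,"tx":-2,"ty":-2.4,"tz":0,"spin":0},{"grip":-1,"tx":-2,"ty":-2.4,"tz":0,"spin":0},{"grip":-1,"tx":-2,"ty":-2.4,"tz":0,"spin":0},{"grip":-1,"tx":-2,"ty":-2.4,"tz":0,"spin":0},{"grip":-1,"tx":-2,"ty":-2.4,"tz":0,"spin":0}]' 
python3 -m creep '[{"grip":-1,"tx":0,"ty":0,"tz":0,"spin":0},{"grip":-1,"tx":0,"ty":0,"tz":0,"spin":0},{"grip":-1,"tx":0,"ty":0,"tz":0,"spin":0},{"grip":-1,"tx":0,"ty":0,"tz":0,"spin":0},{"grip":-1,"tx":0,"ty":0,"tz":0,"spin":0}]' 
sed -i 's/hsv=cv2.cvtColor(p,cv2.COLOR_RGB2HSV)/hsv=cv2.cvtColor(np.roll(p,0,2),cv2.COLOR_RGB2HSV)/' h.py
python3 m.py 0 8 .142;python3 -c "
from h import *
to(.517,.0305)"
```

```text
clock: 15.9
tool_pos: [0.5134, 0.0316, 0.2071]
eef_rot: [0.966, -0.26, -0.002, 0.0]
contact_force: [0.9, -0.4, -0.6]
opening: 0.697
finger_force: 25.0
clock: 16.32
tool_pos: [0.515, 0.0285, 0.2082]
eef_rot: [0.965, -0.261, -0.001, 0.0]
contact_force: [0.2, -0.3, -0.9]
opening: 0.694
finger_force: 25.0
[0.515  0.0285 0.2082]
held rim [0.5127 0.0301 0.0295] 1634 z 0.2301 tool [0.5151 0.0287 0.2084]
pan rim 515 [0.5156 0.0341 0.0295]
[0.5151 0.0287 0.2084]
held rim [0.5127 0.0303 0.0295] 1627 z 0.2303 tool [0.5151 0.029  0.2084]
pan rim 506 [0.5156 0.034  0.0295]
t 16.42 pos [0.5151 0.029  0.2084] yaw -30.2 | cm tx ty tz [ 0.08 -0.23 -0.  ] spin -0.2 | F [ 0.1 -0.1 -0.8] op 0.698 ff 25.0 tilt [-0.002  0.   ]
```

```bash

python3 -m creep '[{"grip":-1,"tx":0.1,"ty":-0.34,"tz":0,"spin":0},{"grip":-1,"tx":0,"ty":0,"tz":2,"spin":0},{"grip":-1,"tx":0,"ty":0,"tz":2,"spin":0},{"grip":-1,"tx":0,"ty":0,"tz":1,"spin":0},{"grip":-1,"tx":0,"ty":0,"tz":0.4,"spin":0},{"grip":-1,"tx":0,"ty":0,"tz":0.3,"spin":0},{"grip":-1,"tx":0,"ty":0,"tz":0,"spin":0},{"grip":-1,"tx":0,"ty":0,"tz":0,"spin":0}]' 
python3 -m creep '[{"grip":-1,"tx":0,"ty":0,"tz":0.2,"spin":0},{"grip":-1,"tx":0,"ty":0,"tz":0.2,"spin":0},{"grip":-1,"tx":0,"ty":0,"tz":0.1,"spin":0},{"grip":-1,"tx":0,"ty":0,"tz":0,"spin":0},{"grip":-1,"tx":0,"ty":0,"tz":0,"spin":0}]' 
```

```text
clock: 17.08
tool_pos: [0.5181, 0.0326, 0.1521]
eef_rot: [0.966, -0.26, -0.0, -0.0]
contact_force: [0.3, 0.5, -0.2]
opening: 0.695
finger_force: 25.0
clock: 17.5
tool_pos: [0.5177, 0.0328, 0.1467]
eef_rot: [0.966, -0.26, -0.001, -0.0]
contact_force: [0.1, -0.2, -0.1]
opening: 0.701
finger_force: 25.0
```

```bash

python3 -m creep '[{"grip":-1,"tx":0,"ty":0,"tz":0.15,"spin":0},{"grip":-1,"tx":0,"ty":0,"tz":0.1,"spin":0},{"grip":-1,"tx":0,"ty":0,"tz":0,"spin":0},{"grip":-1,"tx":0,"ty":0,"tz":0,"spin":0}]' 
python3 -m creep '[{"grip":1,"tx":0,"ty":0,"tz":0,"spin":0},{"grip":1,"tx":0,"ty":0,"tz":0,"spin":0},{"grip":1,"tx":0,"ty":0,"tz":0,"spin":0},{"grip":1,"tx":0,"ty":0,"tz":0,"spin":0},{"grip":1,"tx":0,"ty":0,"tz":-3,"spin":0},{"grip":1,"tx":0,"ty":0,"tz":-4,"spin":0},{"grip":1,"tx":0,"ty":0,"tz":0,"spin":0}]' 
python3 -c "
from h import *
to(.650,-.172)"
```

```text
clock: 17.83
tool_pos: [0.5178, 0.0327, 0.1464]
eef_rot: [0.966, -0.26, -0.0, -0.001]
contact_force: [-5.3, 0.8, 22.1]
opening: 0.692
finger_force: 25.0
clock: 18.42
tool_pos: [0.5213, 0.0323, 0.2191]
eef_rot: [0.966, -0.26, 0.004, -0.002]
contact_force: [1.4, -0.2, 0.3]
opening: 0.998
finger_force: 0.0
t 18.42 pos [0.5213 0.0323 0.2191] yaw -30.1 | cm tx ty tz [21.38 11.22  0.08] spin -0.1 | F [ 1.4 -0.2  0.3] op 0.998 ff 0.0 tilt [0.008 0.001]
```

```bash

python3 -m creep '[{"grip":1,"tx":3,"ty":1.6,"tz":0,"spin":0},{"grip":1,"tx":3,"ty":1.6,"tz":0,"spin":0},{"grip":1,"tx":3,"ty":1.6,"tz":0,"spin":0},{"grip":1,"tx":3,"ty":1.6,"tz":0,"spin":0},{"grip":1,"tx":3,"ty":1.6,"tz":0,"spin":0},{"grip":1,"tx":3,"ty":1.6,"tz":0,"spin":0},{"grip":1,"tx":3.1,"ty":1.6,"tz":0,"spin":0}]' >/dev/null
python3 -m creep '[{"grip":1,"tx":0,"ty":0,"tz":0,"spin":0},{"grip":1,"tx":0,"ty":0,"tz":0,"spin":0},{"grip":1,"tx":0,"ty":0,"tz":0,"spin":0},{"grip":1,"tx":0,"ty":0,"tz":0,"spin":0},{"grip":1,"tx":0,"ty":0,"tz":0,"spin":0}]' >/dev/null
cat >> h.py <<'E'
def button(n,c,z0,save=None):
    p,d,cal=snap(n,save); X=cloud(d,cal); P=near(X,c,.03,z0-.004,z0+.004); print(n,'button',P.mean(0).round(4) if len(P) else None,len(P), ((P.max(0)+P.min(0))/2).round(4) if len(P) else '')
E
python3 -c "
from h import *
for n in('side','scene','wrist'): button(n,(.650,-.172),.031,'lid_'+n)
for n in('side','scene','wrist'): ring(n,(.517,.0305),.162,.174)
to(.650,-.172)"
```

```text
side button [ 0.65   -0.1724  0.0305] 50 [ 0.6507 -0.1729  0.0303]
scene button [ 0.6499 -0.1702  0.0315] 32 [ 0.6498 -0.1694  0.0311]
wrist button [ 0.6479 -0.1707  0.0306] 314 [ 0.6476 -0.1706  0.0301]
side [0.5148 0.0294 0.0292] 112 0.1664
scene [0.5157 0.0312 0.0293] 88 0.1667
wrist few 0
t 19.72 pos [ 0.6441 -0.1696  0.2138] yaw -30.1 | cm tx ty tz [ 0.63 -0.09 -0.  ] spin -0.1 | F [ 0.2  0.  -0.1] op 1.000 ff 0.0 tilt [-0.002  0.001]
```

View pics/lid_wrist.png

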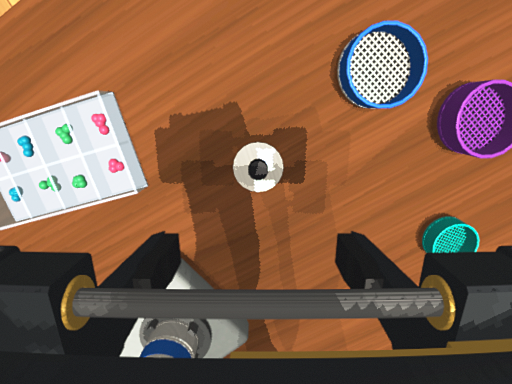

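The wrist view shows the lid at (258,167), clear all round. The bead box stays well to the left.

```bash

python3 -m creep '[{"grip":0.3,"tx":0.5,"ty":-0.1,"tz":3.5,"spin":0},{"grip":0.3,"tx":0,"ty":0,"tz":3.5,"spin":0},{"grip":0.3,"tx":0,"ty":0,"tz":3.5,"spin":0},{"grip":0.3,"tx":0,"ty":0,"tz":3.5,"spin":0},{"grip":0.3,"tx":0,"ty":0,"tz":3.5,"spin":0},{"grip":0.3,"tx":0,"ty":0,"tz":2.2,"spin":0},{"grip":0.3,"tx":0,"ty":0,"tz":0,"spin":0},{"grip":0.3,"tx":0,"ty":0,"tz":0,"spin":0}]' 
python3 -c "
from h import *
to(.6493,-.1711,.0155)"
```

```text
clock: 20.38
tool_pos: [0.6484, -0.1715, 0.016]
eef_rot: [0.966, -0.26, -0.001, -0.0]
contact_force: [0.5, -0.1, -0.7]
opening: 0.649
finger_force: 0.0
t 20.38 pos [ 0.6484 -0.1715  0.016 ] yaw -30.1 | cm tx ty tz [ 0.06 -0.08  0.05] spin -0.1 | F [ 0.5 -0.1 -0.7] op 0.649 ff 0.0 tilt [-0.003  0.001]
```

```bash

python3 -m creep '[{"grip":-1,"tx":0,"ty":0,"tz":0,"spin":0},{"grip":-1,"tx":0,"ty":0,"tz":0,"spin":0},{"grip":-1,"tx":0,"ty":0,"tz":0,"spin":0},{"grip":-1,"tx":0,"ty":0,"tz":0,"spin":0},{"grip":-1,"tx":0,"ty":0,"tz":0,"spin":0},{"grip":-1,"tx":0,"ty":0,"tz":0,"spin":0},{"grip":-1,"tx":0,"ty":0,"tz":0,"spin":0},{"grip":-1,"tx":0,"ty":0,"tz":0,"spin":0}]' 30
python3 -m creep '[{"grip":-1,"tx":0,"ty":0,"tz":-2,"spin":0},{"grip":-1,"tx":0,"ty":0,"tz":-4,"spin":0},{"grip":-1,"tx":0,"ty":0,"tz":-4,"spin":0},{"grip":-1,"tx":0,"ty":0,"tz":-4,"spin":0},{"grip":-1,"tx":0,"ty":0,"tz":-4,"spin":0},{"grip":-1,"tx":0,"ty":0,"tz":-4,"spin":0},{"grip":-1,"tx":0,"ty":0,"tz":0,"spin":0}]'
python3 -c "
from h import *
to(.5155,.0305)"
```

```text
clock: 21.05
tool_pos: [0.6487, -0.1715, 0.0169]
eef_rot: [0.966, -0.26, -0.001, -0.0]
contact_force: [-0.6, 0.2, 2.6]
opening: 0.255
finger_force: 30.0
clock: 21.63
tool_pos: [0.6536, -0.1736, 0.2457]
eef_rot: [0.966, -0.26, 0.007, -0.0]
contact_force: [1.8, -0.8, -0.4]
opening: 0.266
finger_force: 30.0
t 21.63 pos [ 0.6536 -0.1736  0.2457] yaw -30.1 | cm tx ty tz [-22.18 -10.73  -0.26] spin -0.1 | F [ 1.8 -0.8 -0.4] op 0.266 ff 30.0 tilt [ 0.013 -0.003]
```

```bash

python3 -m creep '[{"grip":-1,"tx":-3.1,"ty":-1.5,"tz":0,"spin":0},{"grip":-1,"tx":-3.1,"ty":-1.5,"tz":0,"spin":0},{"grip":-1,"tx":-3.1,"ty":-1.5,"tz":0,"spin":0},{"grip":-1,"tx":-3.1,"ty":-1.5,"tz":0,"spin":0},{"grip":-1,"tx":-3.1,"ty":-1.5,"tz":0,"spin":0},{"grip":-1,"tx":-3.1,"ty":-1.6,"tz":0,"spin":0},{"grip":-1,"tx":-3.1,"ty":-1.6,"tz":0,"spin":0}]' >/dev/null
python3 -m creep '[{"grip":-1,"tx":0,"ty":0,"tz":0,"spin":0},{"grip":-1,"tx":0,"ty":0,"tz":0,"spin":0},{"grip":-1,"tx":0,"ty":0,"tz":0,"spin":0},{"grip":-1,"tx":0,"ty":0,"tz":0,"spin":0},{"grip":-1,"tx":0,"ty":0,"tz":0,"spin":0},{"grip":-1,"tx":0,"ty":0,"tz":0,"spin":0}]' 
python3 -c "
from h import *
to(.5155,.0305)
p,d,c=snap('wrist','w5');X=cloud(d,c);t=r.get_state()['tool_pos']
z=t[2]-.0165+.013
P=near(X,t,.04,z-.004,z+.004);print('flange',circ(P,.031).round(4),len(P),P[:,2].mean()-t[2])
P=near(X,(.5155,.0305),.036,.163,.171);print('red',circ(P,.0295).round(4),len(P))
to(.5155,.0305)
"
```

```text
clock: 22.72
tool_pos: [0.5153, 0.0284, 0.237]
eef_rot: [0.965, -0.261, -0.001, 0.0]
contact_force: [-0.6, -0.5, -1.1]
opening: 0.262
finger_force: 30.0
t 22.72 pos [0.5153 0.0284 0.237 ] yaw -30.2 | cm tx ty tz [-0.09 -0.19  0.  ] spin -0.2 | F [-0.6 -0.5 -1.1] op 0.262 ff 30.0 tilt [-0.002  0.   ]
flange [0.508 0.033 0.031] 3841 -0.004023757500883268
red [0.5134 0.0309 0.0295] 477
t 22.77 pos [0.5152 0.0287 0.237 ] yaw -30.2 | cm tx ty tz [-0.07 -0.17  0.  ] spin -0.2 | F [ 0.1 -0.7 -1.4] op 0.265 ff 30.0 tilt [-0.002  0.   ]
```

View pics/w5.png

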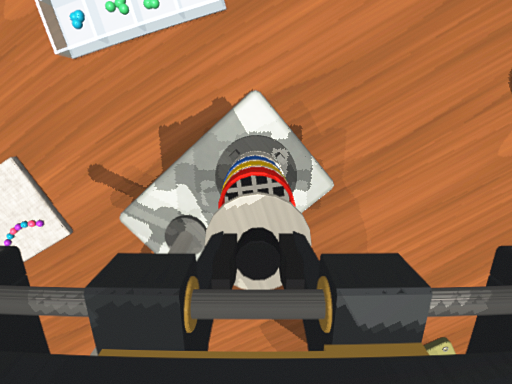

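The wrist view shows the lid held level at (258,235) above the red rim (257,185). I still need the flange offset along tool x.

```bash
python3 -c "
from h import *
p,d,c=snap('wrist');X=cloud(d,c);s=r.get_state();t=s['tool_pos'];M=R.from_quat(s['eef_rot']).as_matrix()
def edge(P,name):
    L=(P-t)@M; b=[]
    for y0 in np.arange(-.028,.028,.002):
        q=L[abs(L[:,1]-y0)<.001]
        if len(q)>3: b.append([q[:,0].max(),y0])
    b=np.array(b); f=least_squares(lambda a:np.hypot(b[:,0]-a[0],b[:,1]-a[1])-.031,[0,0],loss='soft_l1',f_scale=.0005); print(name,'centre tool xy cm',f.x.round(4)*100,len(b),'rms',np.sqrt((f.fun**2).mean()))
z=t[2]-.004
P=near(X,t,.05,z-.003,z+.003); edge(P[((P-t)@M)[:,0]>0],'lid')
P=near(X,(.5155,.0305),.036,.163,.171);edge(P,'red')
to(.5155,.0305)
"
```

```text
lid centre tool xy cm [-0.11 -0.02] 28 rms 0.00018759191533973278
red centre tool xy cm [-0.26 -0.1 ] 28 rms 0.00023112709766908205
t 22.82 pos [0.5151 0.0289 0.237 ] yaw -30.2 | cm tx ty tz [-0.05 -0.16  0.  ] spin -0.2 | F [ 0.7  0.3 -0.1] op 0.261 ff 30.0 tilt [-0.002  0.   ]
```

```bash

python3 -m creep '[{"grip":-1,"tx":-0.15,"ty":-0.1,"tz":0,"spin":0},{"grip":-1,"tx":0,"ty":0,"tz":2,"spin":0},{"grip":-1,"tx":0,"ty":0,"tz":2,"spin":0},{"grip":-1,"tx":0,"ty":0,"tz":0.8,"spin":0},{"grip":-1,"tx":0,"ty":0,"tz":0.4,"spin":0},{"grip":-1,"tx":0,"ty":0,"tz":0.3,"spin":0},{"grip":-1,"tx":0,"ty":0,"tz":0,"spin":0},{"grip":-1,"tx":0,"ty":0,"tz":0,"spin":0}]' 
python3 -m creep '[{"grip":-1,"tx":0,"ty":0,"tz":0.2,"spin":0},{"grip":-1,"tx":0,"ty":0,"tz":0.2,"spin":0},{"grip":-1,"tx":0,"ty":0,"tz":0.1,"spin":0},{"grip":-1,"tx":0,"ty":0,"tz":0,"spin":0},{"grip":-1,"tx":0,"ty":0,"tz":0,"spin":0}]' 
```

```text
clock: 23.48
tool_pos: [0.5145, 0.0313, 0.1827]
eef_rot: [0.966, -0.26, -0.0, -0.0]
contact_force: [0.2, 0.5, -1.5]
opening: 0.261
finger_force: 30.0
clock: 23.9
tool_pos: [0.514, 0.0314, 0.1771]
eef_rot: [0.966, -0.26, -0.001, -0.0]
contact_force: [-0.1, 0.2, 0.1]
opening: 0.264
finger_force: 30.0
```

```bash

python3 -m creep '[{"grip":-1,"tx":0,"ty":0,"tz":0.2,"spin":0},{"grip":-1,"tx":0,"ty":0,"tz":0.1,"spin":0},{"grip":-1,"tx":0,"ty":0,"tz":0,"spin":0},{"grip":-1,"tx":0,"ty":0,"tz":0,"spin":0}]' 
python3 -m creep '[{"grip":0.3,"tx":0,"ty":0,"tz":0,"spin":0},{"grip":0.3,"tx":0,"ty":0,"tz":0,"spin":0},{"grip":0.3,"tx":0,"ty":0,"tz":0,"spin":0},{"grip":0.3,"tx":0,"ty":0,"tz":-3,"spin":0},{"grip":0.3,"tx":0,"ty":0,"tz":-4,"spin":0},{"grip":0.3,"tx":0,"ty":0,"tz":-4,"spin":0},{"grip":0.3,"tx":0,"ty":0,"tz":-4,"spin":0},{"grip":0.3,"tx":0,"ty":0,"tz":-3,"spin":0}]' 
python3 -m creep '[{"grip":0.3,"tx":3,"ty":0,"tz":0,"spin":0},{"grip":0.3,"tx":3,"ty":0,"tz":0,"spin":0},{"grip":0.3,"tx":3,"ty":0,"tz":0,"spin":0},{"grip":0.3,"tx":0,"ty":0,"tz":0,"spin":0},{"grip":0.3,"tx":0,"ty":0,"tz":0,"spin":0}]' 
python3 - <<'E'
from h import *
for n in('side','scene'):
    p,d,c=snap(n,'k_'+n);X=cloud(d,c);np.savez('/tmp/k_%s.npz'%n,p=p,X=X)
    P=near(X,(.496,.145),.03,.08,.23);a=circ(P,.009);P=near(X,a,.012,.08,.23);print(n,'pillar',circ(P,.009).round(4),len(P))
    P=near(X,(.593,.208),.03,.295,.325);zt=np.percentile(P[:,2],95);Q=P[P[:,2]>zt-.004];print('knob all',circ(P,.011).round(4),'top',zt.round(4),Q.mean(0).round(4),len(Q))
    button(n,(.516,.031),.191)
    P=near(X,(.516,.031),.04,.168,.178);print('flange mean',P.mean(0).round(4),len(P))
to(.594,.208)
E
```

```text
clock: 24.23
tool_pos: [0.5144, 0.0313, 0.1765]
eef_rot: [0.966, -0.26, -0.0, -0.001]
contact_force: [-4.9, 0.1, 21.4]
opening: 0.257
finger_force: 30.0
clock: 24.9
tool_pos: [0.5148, 0.031, 0.3571]
eef_rot: [0.966, -0.26, 0.0, -0.001]
contact_force: [1.1, -0.3, 0.1]
opening: 0.654
finger_force: 0.0
clock: 25.32
tool_pos: [0.5925, -0.015, 0.3529]
eef_rot: [0.965, -0.261, -0.002, 0.0]
contact_force: [-0.3, 0.6, 1.4]
opening: 0.645
finger_force: 0.0
side pillar [0.4952 0.1444 0.009 ] 214
knob all [0.5917 0.2088 0.011 ] top 0.3102 [0.5896 0.2041 0.3085] 22
side button [0.5146 0.0296 0.1909] 44 [0.5148 0.0305 0.1905]
flange mean [0.5128 0.0238 0.1732] 213
scene pillar [0.5022 0.1578 0.009 ] 93
knob all [0.5908 0.2067 0.011 ] top 0.311 [0.5914 0.2075 0.309 ] 49
scene button [0.5159 0.0334 0.1913] 47 [0.5164 0.0333 0.1913]
flange mean [0.5173 0.034  0.1732] 243
t 25.52 pos [ 0.5912 -0.0129  0.3537] yaw -30.0 | cm tx ty tz [-10.81 -19.27   0.03] spin -0.0 | F [-1.2  0.5 -0.3] op 0.650 ff 0.0 tilt [-0.003  0.001]
```

```bash
python3 -c "
import cv2,numpy as np
a=cv2.imread('pics/k_side.png')[90:270,180:380];b=cv2.imread('pics/k_scene.png')[190:330,200:400]
cv2.imwrite('pics/k.png',np.vstack([cv2.resize(a,(500,360)) if 0 else cv2.resize(a,(400,340)),cv2.resize(b,(400,260))]))"
```

```text
(no output)
```

View pics/k.png

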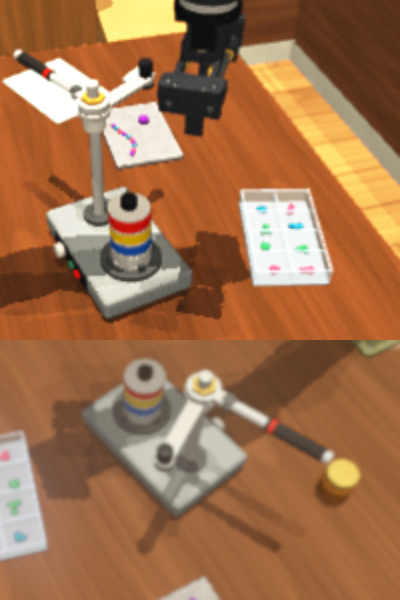

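The crops show the stack in order blue, yellow, red, lid on the pan, seated level. The knob stands at crop (147,68), and the wrench points left and away.

```bash

python3 -m creep '[{"grip":0.3,"tx":-1.55,"ty":-2.75,"tz":0,"spin":0},{"grip":0.3,"tx":-1.55,"ty":-2.75,"tz":0,"spin":0},{"grip":0.3,"tx":-1.55,"ty":-2.75,"tz":0,"spin":0},{"grip":0.3,"tx":-1.55,"ty":-2.75,"tz":0,"spin":0},{"grip":0.3,"tx":-1.55,"ty":-2.75,"tz":0,"spin":0},{"grip":0.3,"tx":-1.55,"ty":-2.75,"tz":0,"spin":0},{"grip":0.3,"tx":-1.5,"ty":-2.75,"tz":0,"spin":0}]' >/dev/null
python3 -m creep '[{"grip":0.3,"tx":0,"ty":0,"tz":0,"spin":0},{"grip":0.3,"tx":0,"ty":0,"tz":0,"spin":0},{"grip":0.3,"tx":0,"ty":0,"tz":0,"spin":0},{"grip":0.3,"tx":0,"ty":0,"tz":0,"spin":0},{"grip":0.3,"tx":0,"ty":0,"tz":0,"spin":0},{"grip":0.3,"tx":0,"ty":0,"tz":0,"spin":0}]' >/dev/null
python3 - <<'E'
from h import *
p,d,c=snap('wrist','w6');X=cloud(d,c)
P=near(X,(.5915,.208),.03,.29,.325);zt=np.percentile(P[:,2],90);Q=P[abs(P[:,2]-zt)<.004];print('knob',zt,Q.mean(0).round(4),((Q.max(0)+Q.min(0))/2).round(4),len(Q))
P=near(X,(.5915,.208),.06,.276,.29);print('strap top',np.median(P[:,2]),len(P))
to(.5912,.2078,.290)
E
```

```text
knob 0.3086155698668121 [0.5902 0.2069 0.3077] [0.5897 0.2074 0.3071] 639
strap top 0.280054587420879 1432
t 26.65 pos [0.5954 0.2057 0.3542] yaw -30.2 | cm tx ty tz [-0.46  0.02  6.43] spin -0.2 | F [ 0.4 -0.   0.4] op 0.651 ff 0.0 tilt [-0.002  0.001]
```

```bash

python3 -m creep '[{"grip":0.3,"tx":-0.4,"ty":0,"tz":0,"spin":0},{"grip":0.3,"tx":0,"ty":0,"tz":2,"spin":0},{"grip":0.3,"tx":0,"ty":0,"tz":2,"spin":0},{"grip":0.3,"tx":0,"ty":0,"tz":2,"spin":0},{"grip":0.3,"tx":0,"ty":0,"tz":0.5,"spin":0},{"grip":0.3,"tx":0,"ty":0,"tz":0,"spin":0},{"grip":0.3,"tx":0,"ty":0,"tz":0,"spin":0},{"grip":0.3,"tx":0,"ty":0,"tz":0,"spin":0}]' 
python3 -m creep '[{"grip":-1,"tx":0,"ty":0,"tz":0,"spin":0},{"grip":-1,"tx":0,"ty":0,"tz":0,"spin":0},{"grip":-1,"tx":0,"ty":0,"tz":0,"spin":0},{"grip":-1,"tx":0,"ty":0,"tz":0,"spin":0},{"grip":-1,"tx":0,"ty":0,"tz":0,"spin":0},{"grip":-1,"tx":0,"ty":0,"tz":0,"spin":0},{"grip":-1,"tx":0,"ty":0,"tz":0,"spin":0}]' 20
python3 - <<'E'
from h import *
to(.5912,.2078,.290)
s=r.get_state();t=s['tool_pos'];M=R.from_quat(s['eef_rot']).as_matrix()
P=np.array([.4953,.145]); v=t[:2]-P; a0=np.degrees(np.arctan2(v[1],v[0])); print(a0,np.hypot(*v))
prev=P+.115*np.array([np.cos(np.radians(a0)),np.sin(np.radians(a0))]); 
for a in np.linspace(a0,-80,19)[1:]:
    q=P+.115*np.array([np.cos(np.radians(a)),np.sin(np.radians(a))]); d=(M[:2,:2].T@(q-prev))*100; prev=q; print(round(a,1),d.round(2))
E
```

```text
clock: 27.32
tool_pos: [0.5925, 0.209, 0.2905]
eef_rot: [0.966, -0.26, 0.0, -0.001]
contact_force: [-0.8, 0.1, 0.3]
opening: 0.652
finger_force: 0.0
clock: 27.9
tool_pos: [0.5904, 0.2075, 0.2885]
eef_rot: [0.966, -0.26, -0.002, 0.001]
contact_force: [-4.3, -3.3, 0.6]
opening: 0.243
finger_force: 20.0
t 27.90 pos [0.5904 0.2075 0.2885] yaw -30.1 | cm tx ty tz [ 0.06 -0.06 -0.15] spin -0.1 | F [-4.3 -3.3  0.6] op 0.243 ff 20.0 tilt [-0.005 -0.001]
33.33051836505378 0.11382850240252983
27.0 [1.1  0.63]
20.7 [1.02 0.74]
14.4 [0.93 0.85]
8.1 [0.84 0.95]
1.8 [0.73 1.03]
-4.4 [0.61 1.11]
-10.7 [0.48 1.17]
-17.0 [0.35 1.21]
-23.3 [0.22 1.24]
-29.6 [0.08 1.26]
-35.9 [-0.06  1.26]
-42.2 [-0.2   1.25]
-48.5 [-0.33  1.22]
-54.8 [-0.46  1.17]
-61.1 [-0.59  1.12]
-67.4 [-0.71  1.05]
-73.7 [-0.82  0.96]
-80.0 [-0.92  0.87]
```

```bash

python3 -m creep '[{"grip":-1,"tx":1.1,"ty":0.63,"tz":0,"spin":0},{"grip":-1,"tx":1.02,"ty":0.74,"tz":0,"spin":0},{"grip":-1,"tx":0.93,"ty":0.85,"tz":0,"spin":0},{"grip":-1,"tx":0.84,"ty":0.95,"tz":0,"spin":0},{"grip":-1,"tx":0.73,"ty":1.03,"tz":0,"spin":0},{"grip":-1,"tx":0.61,"ty":1.11,"tz":0,"spin":0},{"grip":-1,"tx":0,"ty":0,"tz":0,"spin":0},{"grip":-1,"tx":0,"ty":0,"tz":0,"spin":0}]' 
python3 - <<'E'
from h import *
t=r.get_state()['tool_pos'];v=t[:2]-[.4953,.145];print(np.degrees(np.arctan2(v[1],v[0])),np.hypot(*v),r.get_state()['moment'])
E
```

```text
clock: 28.57
tool_pos: [0.6149, 0.1338, 0.2907]
eef_rot: [0.965, -0.261, 0.004, -0.001]
contact_force: [7.2, -0.0, -0.4]
opening: 0.245
finger_force: 20.0
-5.358583321304805 0.12007915402199675 [ 0.13521306 -1.35825567 -0.19474307]
```

```bash
python3 - <<'E'
from h import *
for n in('side','scene'):
    p,d,c=snap(n);X=cloud(d,c);t=r.get_state()['tool_pos']
    hs=cv2.cvtColor(p,cv2.COLOR_RGB2HSV)
    # pillar & nut top
    P=near(X,(.496,.145),.03,.08,.23);a=circ(P,.009);P=near(X,a,.012,.08,.23);print(n,'pillar',circ(P,.009).round(4),len(P))
    P=near(X,(.496,.145),.02,.312,.33);print('top',P.mean(0).round(4) if len(P) else 0,((P.max(0)+P.min(0))/2).round(4) if len(P) else 0,len(P))
    s=r.get_state();print(s['tool_pos'].round(4),np.round(s['contact_force'],1))
E
```

```text
side pillar [0.4953 0.1444 0.009 ] 212
top [0.494  0.1398 0.3217] [0.495  0.1414 0.3202] 41
[0.6149 0.134  0.2907] [ 6.4 -0.9 -0.2]
scene pillar [0.4952 0.143  0.009 ] 111
top [0.497  0.1454 0.323 ] [0.4959 0.1438 0.3208] 47
[0.6149 0.1341 0.2907] [ 6.7 -0.3  0.3]
```

```bash
python3 - <<'E'
from h import *
p,d,c=snap('wrist','w7');q,_,_=snap('side','s7');u,_,_=snap('scene','c7')
o=np.vstack([np.hstack([cv2.resize(q[90:250,200:400],(400,320)),cv2.resize(u[190:330,240:400],(400,320))]),np.hstack([cv2.resize(p,(373,280)),np.zeros((280,427,3),np.uint8)])])
cv2.imwrite('pics/m7.png',cv2.cvtColor(o,cv2.COLOR_RGB2BGR))
E
```

```text
(no output)
```

View pics/m7.png

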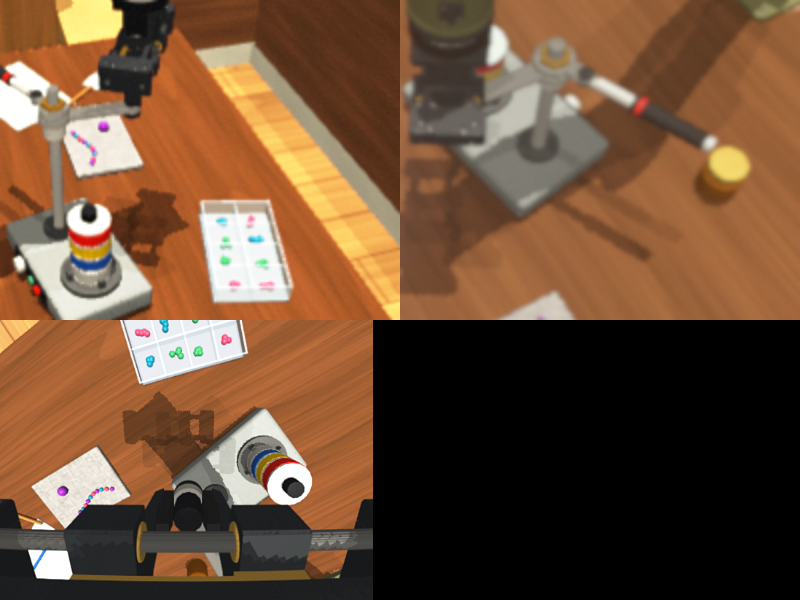

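Strap is following; the knob at (187,515) in the wrist inset is between the fingers. Measuring the knob's real offset in the tool frame.

```bash
python3 - <<'E'
from h import *
p,d,c=snap('wrist');X=cloud(d,c);s=r.get_state();t=s['tool_pos'];M=R.from_quat(s['eef_rot']).as_matrix()
L=(X-t)@M; m=(abs(L[...,0])<.03)&(abs(L[...,1])<.012)&(L[...,2]<-.015)&(L[...,2]>-.03)
Q=L[m]; zt=np.median(Q[:,2]); print('n',len(Q),'zmed',zt, 'x range',np.percentile(Q[:,0],[2,50,98]).round(4),'y',np.percentile(Q[:,1],[2,98]).round(4)); print(np.histogram(Q[:,0],12))
v=t[:2]-[.4953,.1437];print(v,np.hypot(*v),np.round(s['contact_force'],1),M[:,2])
E
```

```text
n 1426 zmed -0.017533308998954195 x range [-0.0149 -0.0048  0.0077] y [-0.0117  0.0117]
(array([ 63,  92, 138, 153, 177, 173, 158, 167, 140,  61,  37,  67]), array([-0.01610701, -0.01406326, -0.01201951, -0.00997576, -0.00793201,
       -0.00588826, -0.00384451, -0.00180076,  0.00024299,  0.00228674,
        0.00433049,  0.00637424,  0.00841799]))
[ 0.11958237 -0.0095726 ] 0.11996490574301652 [ 7.  -0.5 -0. ] [ 8.85129828e-03 -6.99700814e-04 -9.99960582e-01]
```

```bash

python3 -m creep '[{"grip":0,"tx":0,"ty":0,"tz":0,"spin":0},{"grip":0,"tx":0,"ty":0,"tz":0,"spin":0},{"grip":0,"tx":0,"ty":0,"tz":0,"spin":0},{"grip":0,"tx":0,"ty":0,"tz":0,"spin":0},{"grip":0,"tx":0,"ty":0,"tz":0,"spin":0},{"grip":0,"tx":0,"ty":0,"tz":0,"spin":0}]'
cat > kn.py <<'E'
from h import *
p,d,c=snap('wrist');X=cloud(d,c);s=r.get_state();t=s['tool_pos'];M=R.from_quat(s['eef_rot']).as_matrix()
L=(X-t)@M; m=(abs(L[...,0])<.03)&(abs(L[...,1])<.014)&(L[...,2]<-.012)&(L[...,2]>-.03)
Q=L[m];zt=np.percentile(Q[:,2],20);Q=Q[Q[:,2]<zt+.003]
lo,hi=np.percentile(Q,[1,99],axis=0);k=(lo+hi)/2;k[2]=zt;w=t+M@k;v=w[:2]-[.4953,.1437]
print('knob tool',k.round(4),'span',(hi-lo).round(4),'world',w.round(4),'ang %.1f r %.4f'%(np.degrees(np.arctan2(v[1],v[0])),np.hypot(*v)))
to(w[0],w[1])
E
python3 kn.py
```

```text
clock: 29.37
tool_pos: [0.6101, 0.1365, 0.2888]
eef_rot: [0.966, -0.259, -0.001, 0.0]
contact_force: [-0.4, -0.2, -0.2]
opening: 0.504
finger_force: 0.0
knob tool [-0.002  -0.0002 -0.0195] span [0.0196 0.0197 0.0037] world [0.6085 0.1377 0.3084] ang -3.0 r 0.1134
t 29.42 pos [0.6101 0.1366 0.2889] yaw -30.1 | cm tx ty tz [-0.19 -0.02  0.  ] spin -0.1 | F [0.1 0.8 0.3] op 0.502 ff 0.0 tilt [-0.002  0.001]
```

```bash

python3 -m creep '[{"grip":-1,"tx":-0.1,"ty":0,"tz":0,"spin":0},{"grip":-1,"tx":0,"ty":0,"tz":0,"spin":0},{"grip":-1,"tx":0,"ty":0,"tz":0,"spin":0},{"grip":-1,"tx":0,"ty":0,"tz":0,"spin":0},{"grip":-1,"tx":0,"ty":0,"tz":0,"spin":0},{"grip":-1,"tx":0,"ty":0,"tz":0,"spin":0}]' 20
python3 -m creep '[{"grip":-1,"tx":0.52,"ty":1.17,"tz":0,"spin":6.4},{"grip":-1,"tx":0.52,"ty":1.17,"tz":0,"spin":6.4},{"grip":-1,"tx":0.52,"ty":1.17,"tz":0,"spin":6.4},{"grip":-1,"tx":0.52,"ty":1.17,"tz":0,"spin":6.4},{"grip":-1,"tx":0.52,"ty":1.17,"tz":0,"spin":6.4},{"grip":-1,"tx":0.52,"ty":1.17,"tz":0,"spin":6.4},{"grip":-1,"tx":0,"ty":0,"tz":0,"spin":0},{"grip":-1,"tx":0,"ty":0,"tz":0,"spin":0}]'
python3 kn.py;python3 -c "
from h import *
print(np.round(r.get_state()['q'],2))"
```

```text
clock: 29.92
tool_pos: [0.6093, 0.1372, 0.2889]
eef_rot: [0.966, -0.26, -0.001, -0.0]
contact_force: [-0.9, -0.2, 0.1]
opening: 0.243
finger_force: 20.0
clock: 30.58
tool_pos: [0.5807, 0.0673, 0.289]
eef_rot: [0.827, -0.562, -0.001, 0.001]
contact_force: [-0.9, -1.1, 0.3]
opening: 0.242
finger_force: 20.0
knob tool [-0.0006 -0.0001 -0.02  ] span [0.0191 0.0267 0.012 ] world [0.581  0.0682 0.309 ] ang -41.4 r 0.1142
t 30.63 pos [0.5811 0.0676 0.289 ] yaw -68.3 | cm tx ty tz [-0.06 -0.01  0.  ] spin -38.3 | F [-1.5 -1.   0.4] op 0.237 ff 20.0 tilt [-0.002  0.   ]
[-0.47  0.62  0.49  1.65 -0.34  0.96 -2.63]
```

```bash

python3 -m creep '[{"grip":0.1,"tx":0,"ty":0,"tz":0,"spin":0},{"grip":0.1,"tx":0,"ty":0,"tz":0,"spin":0},{"grip":0.1,"tx":0,"ty":0,"tz":0,"spin":0},{"grip":0.1,"tx":0,"ty":0,"tz":0,"spin":0},{"grip":0.1,"tx":0,"ty":0,"tz":0,"spin":-6},{"grip":0.1,"tx":0,"ty":0,"tz":0,"spin":-6},{"grip":0.1,"tx":0,"ty":0,"tz":0,"spin":-6},{"grip":0.1,"tx":0,"ty":0,"tz":0,"spin":-6}]'
python3 -m creep '[{"grip":0.1,"tx":0,"ty":0,"tz":0,"spin":-6},{"grip":0.1,"tx":0,"ty":0,"tz":0,"spin":-6},{"grip":0.1,"tx":0,"ty":0,"tz":0,"spin":-6},{"grip":0.1,"tx":0,"ty":0,"tz":0,"spin":-6},{"grip":0.1,"tx":0,"ty":0,"tz":0,"spin":-6},{"grip":0.1,"tx":0,"ty":0,"tz":0,"spin":-6},{"grip":0.1,"tx":0,"ty":0,"tz":0,"spin":0},{"grip":0.1,"tx":0,"ty":0,"tz":0,"spin":0}]'
python3 kn.py;python3 -c "
from h import *
print(np.round(r.get_state()['q'],2))"
```

```text
clock: 31.3
tool_pos: [0.5812, 0.0675, 0.289]
eef_rot: [0.927, -0.376, -0.001, -0.0]
contact_force: [0.5, -0.1, -0.2]
opening: 0.549
finger_force: 0.0
clock: 31.97
tool_pos: [0.5812, 0.0672, 0.289]
eef_rot: [0.997, -0.075, -0.001, -0.0]
contact_force: [0.4, 0.2, -0.3]
opening: 0.553
finger_force: 0.0
knob tool [-0.001  -0.0011 -0.0193] span [0.0198 0.0196 0.0037] world [0.5803 0.0685 0.3084] ang -41.5 r 0.1135
t 32.02 pos [0.5811 0.0672 0.289 ] yaw -8.7 | cm tx ty tz [-0.1  -0.11  0.  ] spin 21.3 | F [-0.5  0.1 -0.4] op 0.551 ff 0.0 tilt [-0.002  0.001]
[-0.3   0.58  0.18  1.64 -0.12  0.93 -1.8 ]
```

```bash

python3 -m creep '[{"grip":-1,"tx":0,"ty":0,"tz":0,"spin":0},{"grip":-1,"tx":0,"ty":0,"tz":0,"spin":0},{"grip":-1,"tx":0,"ty":0,"tz":0,"spin":0},{"grip":-1,"tx":0,"ty":0,"tz":0,"spin":0},{"grip":-1,"tx":0,"ty":0,"tz":0,"spin":0},{"grip":-1,"tx":0,"ty":0,"tz":0,"spin":0}]' 20
python3 -m creep '[{"grip":-1,"tx":-0.75,"ty":1.04,"tz":0,"spin":6.4},{"grip":-1,"tx":-0.75,"ty":1.04,"tz":0,"spin":6.4},{"grip":-1,"tx":-0.75,"ty":1.04,"tz":0,"spin":6.4},{"grip":-1,"tx":-0.75,"ty":1.04,"tz":0,"spin":6.4},{"grip":-1,"tx":-0.75,"ty":1.04,"tz":0,"spin":6.4},{"grip":-1,"tx":-0.75,"ty":1.04,"tz":0,"spin":6.4},{"grip":-1,"tx":0,"ty":0,"tz":0,"spin":0},{"grip":-1,"tx":0,"ty":0,"tz":0,"spin":0}]'
python3 -m creep '[{"grip":-1,"tx":0,"ty":0,"tz":0,"spin":0},{"grip":-1,"tx":0,"ty":0,"tz":0,"spin":0}]' >/dev/null
python3 kn.py;python3 -c "
from h import *
print(np.round(r.get_state()['q'],2))
for n in('side','scene'):
    button(n,(.516,.031),.191,'a_'+n)
p,d,c=snap('wrist','a_wrist')
"
```

```text
clock: 32.52
tool_pos: [0.581, 0.0675, 0.289]
eef_rot: [0.997, -0.074, -0.001, -0.0]
contact_force: [0.6, -0.4, 0.0]
opening: 0.239
finger_force: 20.0
clock: 33.18
tool_pos: [0.5151, 0.0301, 0.2892]
eef_rot: [0.918, -0.396, -0.001, 0.0]
contact_force: [-0.8, 1.0, -0.1]
opening: 0.245
finger_force: 20.0
knob tool [-0.0013 -0.     -0.0201] span [0.0192 0.0267 0.012 ] world [0.5148 0.031  0.3089] ang -80.2 r 0.1144
t 33.40 pos [0.5156 0.0301 0.2889] yaw -46.8 | cm tx ty tz [-0.12 -0.    0.  ] spin -16.8 | F [-2.1 -0.2 -0. ] op 0.239 ff 20.0 tilt [-0.003  0.001]
[-0.39  0.51  0.38  1.84 -0.24  0.84 -2.27]
side button [0.5146 0.0294 0.1914] 43 [0.5149 0.0293 0.1909]
scene button [0.5158 0.0334 0.1907] 41 [0.5159 0.0319 0.1908]
```

```bash
python3 -c "
import cv2,numpy as np
a=cv2.imread('pics/a_side.png')[90:270,150:350];w=cv2.imread('pics/a_wrist.png')
cv2.imwrite('pics/a.png',np.hstack([cv2.resize(a,(400,360)),cv2.resize(w,(400,360))]))"
```

```text
(no output)
```

View pics/a.png

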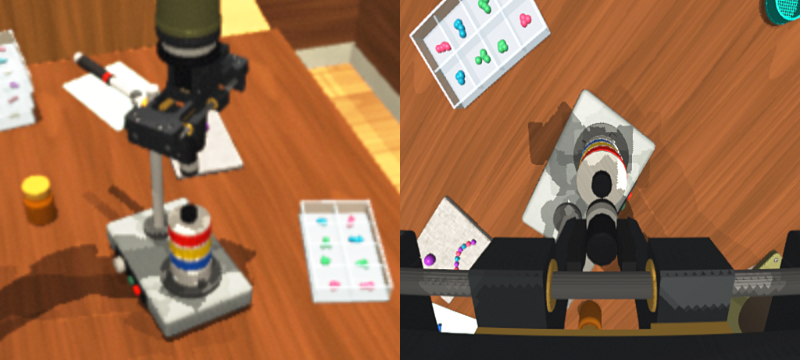

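Side and wrist views show the strap over the lid, with the knob (602,245) directly behind the button (601,183) in the wrist view. Lowering now.

```bash

python3 -m creep '[{"grip":-1,"tx":0,"ty":0,"tz":0,"spin":0},{"grip":-1,"tx":0,"ty":0,"tz":0,"spin":0},{"grip":-1,"tx":0,"ty":0,"tz":1,"spin":0},{"grip":-1,"tx":0,"ty":0,"tz":1,"spin":0},{"grip":-1,"tx":0,"ty":0,"tz":1,"spin":0},{"grip":-1,"tx":0,"ty":0,"tz":1,"spin":0},{"grip":-1,"tx":0,"ty":0,"tz":0,"spin":0},{"grip":-1,"tx":0,"ty":0,"tz":0,"spin":0}]' 40
python3 kn.py
python3 -m creep '[{"grip":-1,"tx":0,"ty":0,"tz":0.7,"spin":0},{"grip":-1,"tx":0,"ty":0,"tz":0.7,"spin":0},{"grip":-1,"tx":0,"ty":0,"tz":0.7,"spin":0},{"grip":-1,"tx":0,"ty":0,"tz":0,"spin":0},{"grip":-1,"tx":0,"ty":0,"tz":0,"spin":0},{"grip":-1,"tx":0,"ty":0,"tz":0,"spin":0}]'
python3 kn.py
```

```text
clock: 34.22
tool_pos: [0.5155, 0.0302, 0.249]
eef_rot: [0.918, -0.398, -0.001, -0.0]
contact_force: [0.3, 1.6, -1.7]
opening: 0.238
finger_force: 40.0
knob tool [-0.001  -0.     -0.0198] span [0.0191 0.0268 0.0121] world [0.5149 0.0309 0.269 ] ang -80.2 r 0.1145
t 34.27 pos [0.5155 0.0302 0.2492] yaw -46.9 | cm tx ty tz [-0.1 -0.   0. ] spin -16.9 | F [ 0.4  2.2 -1.1] op 0.235 ff 40.0 tilt [-0.002  0.001]
clock: 34.77
tool_pos: [0.5155, 0.03, 0.2282]
eef_rot: [0.917, -0.398, -0.001, -0.0]
contact_force: [-0.8, 0.8, 0.1]
opening: 0.236
finger_force: 40.0
knob tool [-0.0011 -0.     -0.0201] span [0.0193 0.0267 0.0114] world [0.5148 0.0309 0.2483] ang -80.2 r 0.1145
t 34.82 pos [0.5154 0.0301 0.2282] yaw -46.9 | cm tx ty tz [-0.1 -0.   0. ] spin -16.9 | F [-1.4  2.4 -0.9] op 0.230 ff 40.0 tilt [-0.001  0.001]
```

```bash
python3 - <<'E'
from h import *
for n in('side','scene'):
    p,d,c=snap(n,'b_'+n);X=cloud(d,c)
    for nm,lo,hi,rad in(('button',.178,.189,.012),('pad',.204,.212,.013),('flange',.165,.172,.031)):
        P=near(X,(.5155,.031),.022 if rad<.02 else .04,lo,hi)
        if len(P)>8: print(n,nm,circ(P,rad).round(4),len(P))
a=cv2.imread('pics/b_side.png');u,v=270,205
cv2.imwrite('pics/b.png',cv2.resize(a[150:250,200:300],(600,600),interpolation=cv2.INTER_CUBIC))
E
```

```text
side button [0.515  0.0325 0.012 ] 29
side pad [0.5167 0.0308 0.013 ] 20
side flange [0.5157 0.0321 0.031 ] 60
scene flange [0.5497 0.0708 0.031 ] 32
```

View pics/b.png

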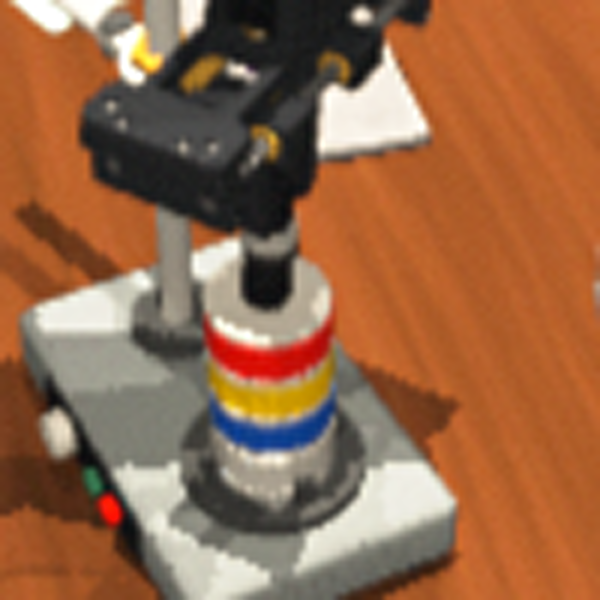

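The crop shows the pad/strap end at (270,240) right above the button (267,285), about 1–1.5 mm to the right. I'll nudge it and press down.

```bash

python3 -m creep '[{"grip":-1,"tx":-0.07,"ty":0.11,"tz":0,"spin":0},{"grip":-1,"tx":0,"ty":0,"tz":0.5,"spin":0},{"grip":-1,"tx":0,"ty":0,"tz":0.3,"spin":0},{"grip":-1,"tx":0,"ty":0,"tz":0.2,"spin":0},{"grip":-1,"tx":0,"ty":0,"tz":0,"spin":0},{"grip":-1,"tx":0,"ty":0,"tz":0,"spin":0},{"grip":-1,"tx":0,"ty":0,"tz":0,"spin":0}]'
python3 -m creep '[{"grip":-1,"tx":0,"ty":0,"tz":0.1,"spin":0},{"grip":-1,"tx":0,"ty":0,"tz":0.1,"spin":0},{"grip":-1,"tx":0,"ty":0,"tz":0,"spin":0},{"grip":-1,"tx":0,"ty":0,"tz":0,"spin":0}]'
python3 kn.py
```

```text
clock: 35.5
tool_pos: [0.5143, 0.0296, 0.2181]
eef_rot: [0.917, -0.398, -0.001, -0.0]
contact_force: [1.3, 1.4, 3.0]
opening: 0.241
finger_force: 40.0
clock: 35.83
tool_pos: [0.5146, 0.0295, 0.2175]
eef_rot: [0.917, -0.398, -0.0, -0.001]
contact_force: [-1.3, 1.8, 14.2]
opening: 0.233
finger_force: 40.0
knob tool [-0.0012 -0.0001 -0.0212] span [0.0191 0.0266 0.0102] world [0.5138 0.0304 0.2387] ang -80.7 r 0.1148
t 35.88 pos [0.5146 0.0295 0.2175] yaw -46.9 | cm tx ty tz [-0.12 -0.    0.  ] spin -16.9 | F [-0.8  1.2 14.3] op 0.237 ff 40.0 tilt [0.    0.001]
```

```bash

python3 -m creep '[{"grip":-1,"tx":0,"ty":0,"tz":0.1,"spin":0},{"grip":-1,"tx":0,"ty":0,"tz":0.05,"spin":0},{"grip":-1,"tx":0,"ty":0,"tz":0,"spin":0},{"grip":-1,"tx":0,"ty":0,"tz":0,"spin":0}]'
python3 -m creep '[{"grip":0.1,"tx":0,"ty":0,"tz":0,"spin":0},{"grip":0.1,"tx":0,"ty":0,"tz":0,"spin":0},{"grip":0.1,"tx":0,"ty":0,"tz":0,"spin":0},{"grip":0.1,"tx":0,"ty":0,"tz":0,"spin":0},{"grip":0.1,"tx":0,"ty":0,"tz":0,"spin":0}]'
python3 kn.py
python3 -m creep '[{"grip":0.1,"tx":0,"ty":0,"tz":-2,"spin":0},{"grip":0.1,"tx":0,"ty":0,"tz":-4,"spin":0},{"grip":0.1,"tx":0,"ty":0,"tz":-4,"spin":0},{"grip":0.1,"tx":0,"ty":0,"tz":-4,"spin":0},{"grip":0.1,"tx":0,"ty":0,"tz":-2,"spin":0},{"grip":0.1,"tx":0,"ty":0,"tz":0,"spin":0}]'
python3 - <<'E'
from h import *
for n in('side','scene'):
    p,d,c=snap(n,'d_'+n);X=cloud(d,c);np.savez('/tmp/d_%s.npz'%n,p=p,X=X)
    for nm,lo,hi,rad in(('button',.176,.188,.012),('pad',.194,.203,.013),('knob',.214,.233,.011),('knobtop',.233,.243,.011)):
        P=near(X,(.5155,.031),.022,lo,hi)
        if len(P)>8: print(n,nm,circ(P,rad).round(4),P.mean(0).round(4),len(P),P[:,2].max())
a=cv2.imread('pics/d_side.png');b=cv2.imread('pics/d_scene.png')
cv2.imwrite('pics/d.png',np.hstack([cv2.resize(a[120:240,180:280],(400,480),interpolation=cv2.INTER_CUBIC),cv2.resize(b[190:290,240:340+40],(400,286))[:480] if 0 else cv2.resize(b[190:290,240:340],(400,480))]))
E
```

```text
clock: 36.22
tool_pos: [0.5148, 0.0296, 0.2173]
eef_rot: [0.917, -0.398, 0.0, -0.001]
contact_force: [-3.7, 1.3, 26.1]
opening: 0.237
finger_force: 40.0
clock: 36.63
tool_pos: [0.5134, 0.0295, 0.214]
eef_rot: [0.917, -0.398, -0.002, 0.001]
contact_force: [0.0, 0.4, 0.2]
opening: 0.549
finger_force: 0.0
knob tool [-0.0005 -0.0009 -0.0242] span [0.0191 0.0194 0.0038] world [0.5139 0.0305 0.2382] ang -80.7 r 0.1147
t 36.68 pos [0.5135 0.0296 0.2141] yaw -46.9 | cm tx ty tz [-0.04 -0.09 -0.  ] spin -16.9 | F [-0.6  0.1 -0.3] op 0.553 ff 0.0 tilt [-0.003  0.   ]
clock: 37.18
tool_pos: [0.5168, 0.0291, 0.3791]
eef_rot: [0.917, -0.398, 0.003, -0.002]
contact_force: [0.3, -0.3, -1.0]
opening: 0.549
finger_force: 0.0
side button [0.5152 0.0324 0.012 ] [0.5127 0.0239 0.1817] 27 0.1867972204055467
side pad [0.5154 0.0307 0.013 ] [0.5126 0.0208 0.1989] 19 0.20242735572540382
side knob [0.5151 0.0312 0.011 ] [0.5144 0.0228 0.2231] 41 0.23278298113650048
side knobtop [0.5161 0.0316 0.011 ] [0.5143 0.0275 0.2372] 39 0.24017253943443592
scene button [0.5311 0.0369 0.012 ] [0.5223 0.0383 0.1794] 15 0.18578488442019897
scene pad [0.5143 0.0325 0.013 ] [0.526  0.0355 0.1987] 9 0.20297637809716826
scene knob [0.5257 0.0467 0.011 ] [0.52   0.0376 0.2233] 26 0.23244482758112045
scene knobtop [0.5166 0.0261 0.011 ] [0.5166 0.0313 0.2379] 41 0.24131812431645674
```

View pics/d.png

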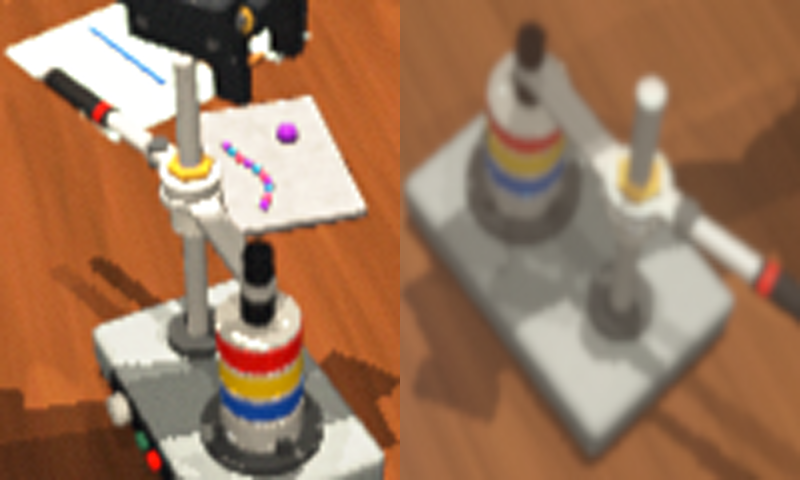

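The views show the pad resting on the button: knob, strap end and button line up at (258,270) in the left half. The wrench points up-left. Now measuring the wrench.

```bash
python3 - <<'E'
from h import *
A=np.array([.4953,.1437])
for n in('side','scene'):
    X=np.load('/tmp/d_%s.npz'%n)['X']
    P=near(X,A,.19,.200,.240).reshape(-1,3);v=P[:,:2]-A;rr=np.hypot(*v.T);an=np.degrees(np.arctan2(v[:,1],v[:,0]))
    m=(rr>.09)&(an>60)&(an<180); print(n,m.sum(),'ang',np.percentile(an[m],[5,50,95]).round(1),'rmax',rr[m].max().round(3),'z',np.percentile(P[m,2],[5,50,98]).round(4))
s=r.get_state();print(np.round(s['q'],2));to(*(A+.13*np.array([np.cos(np.radians(120)),np.sin(np.radians(120))])),.2,yaw=120)
E
```

```text
side 133 ang [113.7 118.2 121.1] rmax 0.185 z [0.2166 0.2263 0.2309]
scene 276 ang [110.9 113.7 118.3] rmax 0.184 z [0.219  0.2267 0.2324]
[-0.42  0.41  0.43  1.71 -0.19  1.07 -2.32]
t 37.28 pos [0.5141 0.0296 0.3745] yaw -46.9 | cm tx ty tz [-22.24  -9.38  17.49] spin -166.9 | F [ 0.6  0.7 -0. ] op 0.552 ff 0.0 tilt [-0.002  0.001]
```

```bash

python3 -m creep '[{"grip":0.1,"tx":0,"ty":0,"tz":0,"spin":-6.8},{"grip":0.1,"tx":0,"ty":0,"tz":0,"spin":-6.8},{"grip":0.1,"tx":0,"ty":0,"tz":0,"spin":-6.8},{"grip":0.1,"tx":0,"ty":0,"tz":0,"spin":-6.8},{"grip":0.1,"tx":0,"ty":0,"tz":0,"spin":-6.8},{"grip":0.1,"tx":0,"ty":0,"tz":0,"spin":-6.8},{"grip":0.1,"tx":0,"ty":0,"tz":0,"spin":-6.8},{"grip":0.1,"tx":0,"ty":0,"tz":0,"spin":-6.8}]' >/dev/null
python3 -m creep '[{"grip":0.1,"tx":0,"ty":0,"tz":0,"spin":-6.8},{"grip":0.1,"tx":0,"ty":0,"tz":0,"spin":-6.8},{"grip":0.1,"tx":0,"ty":0,"tz":0,"spin":-6.8},{"grip":0.1,"tx":0,"ty":0,"tz":0,"spin":-6.8},{"grip":0.1,"tx":0,"ty":0,"tz":0,"spin":-6.8},{"grip":0.1,"tx":0,"ty":0,"tz":0,"spin":-6.8},{"grip":0.1,"tx":0,"ty":0,"tz":0,"spin":-6.8},{"grip":0.1,"tx":0,"ty":0,"tz":0,"spin":-6.8}]' >/dev/null
python3 -m creep '[{"grip":0.1,"tx":0,"ty":0,"tz":0,"spin":-6.8},{"grip":0.1,"tx":0,"ty":0,"tz":0,"spin":-6.8},{"grip":0.1,"tx":0,"ty":0,"tz":0,"spin":-6.8},{"grip":0.1,"tx":0,"ty":0,"tz":0,"spin":-6.8},{"grip":0.1,"tx":0,"ty":0,"tz":0,"spin":-6.8},{"grip":0.1,"tx":0,"ty":0,"tz":0,"spin":-6.8},{"grip":0.1,"tx":0,"ty":0,"tz":0,"spin":-6.8},{"grip":0.1,"tx":0,"ty":0,"tz":0,"spin":-6.8}]' >/dev/null
python3 -c "
from h import *
to(.4383,.2605,.199,yaw=116);print(np.round(r.get_state()['q'],2))"
```

```text
t 39.28 pos [0.5129 0.0295 0.3722] yaw 116.7 | cm tx ty tz [23.92  3.8  17.39] spin 0.7 | F [-0.3  0.2 -0.2] op 0.548 ff 0.0 tilt [-0.007  0.001]
[ 0.06  0.4  -0.31  1.69  0.13  1.08  0.17]
```

```bash

python3 -m creep '[{"grip":0.1,"tx":3.4,"ty":0.54,"tz":0,"spin":0},{"grip":0.1,"tx":3.4,"ty":0.54,"tz":0,"spin":0},{"grip":0.1,"tx":3.4,"ty":0.54,"tz":0,"spin":0},{"grip":0.1,"tx":3.4,"ty":0.54,"tz":0,"spin":0},{"grip":0.1,"tx":3.4,"ty":0.54,"tz":0,"spin":0},{"grip":0.1,"tx":3.4,"ty":0.54,"tz":0,"spin":0},{"grip":0.1,"tx":3.4,"ty":0.54,"tz":0,"spin":0},{"grip":0.1,"tx":0,"ty":0,"tz":0,"spin":0}]' >/dev/null
python3 -m creep '[{"grip":0.1,"tx":0,"ty":0,"tz":0,"spin":0},{"grip":0.1,"tx":0,"ty":0,"tz":0,"spin":0},{"grip":0.1,"tx":0,"ty":0,"tz":0,"spin":0},{"grip":0.1,"tx":0,"ty":0,"tz":0,"spin":0},{"grip":0.1,"tx":0,"ty":0,"tz":0,"spin":0}]' >/dev/null
cat > wr.py <<'E'
from h import *
A=np.array([.4953,.1437])
p,d,c=snap('wrist','wr');X=cloud(d,c);P=near(X,A,.2,.205,.235);P=P.reshape(-1,3);v=P[:,:2]-A;rr=np.hypot(*v.T);an=np.degrees(np.arctan2(v[:,1],v[:,0]))
for lo in np.arange(.08,.18,.02):
    m=(rr>lo)&(rr<lo+.02)&(an>30)&(an<150)
    if m.sum()>10: print(lo.round(2),m.sum(),np.percentile(an[m],[5,50,95]).round(1),P[m,2].max().round(4), P[m][:,:2].mean(0).round(4))
to(.4383,.2605,.199,yaw=116)
E
python3 wr.py
```

```text
0.08 225 [112.2 116.7 121.1] 0.2295 [0.4549 0.2244]
0.1 324 [111.8 116.5 120.9] 0.2307 [0.4465 0.2421]
0.12 336 [112.5 116.4 120. ] 0.2306 [0.4378 0.2604]
0.14 355 [112.9 116.4 119.6] 0.2305 [0.4287 0.2786]
0.16 385 [113.2 116.  119.2] 0.2302 [0.4204 0.2961]
t 40.42 pos [0.443  0.2586 0.3747] yaw 116.2 | cm tx ty tz [ 0.36 -0.31 17.58] spin 0.2 | F [0.5 0.1 0.1] op 0.551 ff 0.0 tilt [-0.002  0.   ]
```

View pics/wr.png

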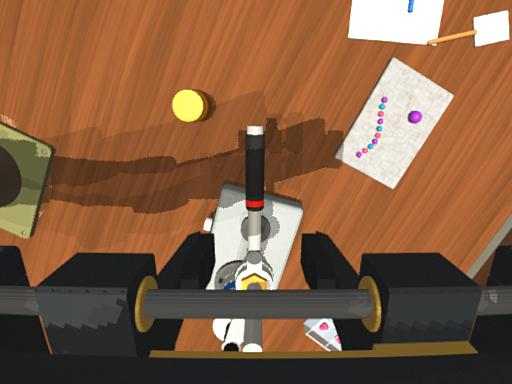

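The wrist view shows the wrench bar from (256,130) to (254,250), running along tool x and centred under the fingers.

```bash

python3 -m creep '[{"grip":0.1,"tx":0.36,"ty":-0.3,"tz":3.5,"spin":0},{"grip":0.1,"tx":0,"ty":0,"tz":3.5,"spin":0},{"grip":0.1,"tx":0,"ty":0,"tz":3.5,"spin":0},{"grip":0.1,"tx":0,"ty":0,"tz":3.5,"spin":0},{"grip":0.1,"tx":0,"ty":0,"tz":2.5,"spin":0},{"grip":0.1,"tx":0,"ty":0,"tz":0.7,"spin":0},{"grip":0.1,"tx":0,"ty":0,"tz":0,"spin":0},{"grip":0.1,"tx":0,"ty":0,"tz":0,"spin":0}]' 
python3 -m creep '[{"grip":-0.35,"tx":0,"ty":0,"tz":0,"spin":0},{"grip":-0.35,"tx":0,"ty":0,"tz":0,"spin":0},{"grip":-0.35,"tx":0,"ty":0,"tz":0,"spin":0},{"grip":-0.35,"tx":0,"ty":0,"tz":0,"spin":0},{"grip":-0.35,"tx":0,"ty":0,"tz":0,"spin":0}]' 15
python3 -m creep '[{"grip":-0.35,"tx":0,"ty":0.4,"tz":0,"spin":0},{"grip":-0.35,"tx":-0.03,"ty":0.9,"tz":0,"spin":4},{"grip":-0.35,"tx":-0.03,"ty":0.9,"tz":0,"spin":4},{"grip":-0.35,"tx":-0.03,"ty":0.9,"tz":0,"spin":4},{"grip":-0.35,"tx":0,"ty":0,"tz":0,"spin":0},{"grip":-0.35,"tx":0,"ty":0,"tz":0,"spin":0}]'
python3 -c "
from h import *
to(.4383,.2605,.203,yaw=104);s=r.get_state();v=s['tool_pos'][:2]-[.4953,.1437];print(np.degrees(np.arctan2(v[1],v[0])),np.hypot(*v))"
```

```text
clock: 41.08
tool_pos: [0.4387, 0.262, 0.2037]
eef_rot: [0.528, 0.849, 0.0, -0.001]
contact_force: [-0.1, 0.5, 0.2]
opening: 0.549
finger_force: 0.0
clock: 41.5
tool_pos: [0.4383, 0.2618, 0.2035]
eef_rot: [0.528, 0.849, 0.0, -0.001]
contact_force: [0.1, 0.4, 0.4]
opening: 0.33
finger_force: 0.0
clock: 42.0
tool_pos: [0.467, 0.2728, 0.2026]
eef_rot: [0.613, 0.79, -0.0, -0.001]
contact_force: [-0.5, -0.0, 0.8]
opening: 0.325
finger_force: 0.0
t 42.00 pos [0.467  0.2728 0.2026] yaw 104.4 | cm tx ty tz [-0.48 -3.08 -0.03] spin 0.4 | F [-0.5 -0.   0.8] op 0.325 ff 0.0 tilt [-0.002  0.001]
102.37982404325665 0.13218512994714432
```

```bash

python3 -m creep '[{"grip":-0.35,"tx":-0.03,"ty":0.9,"tz":0,"spin":4},{"grip":-0.35,"tx":-0.03,"ty":0.9,"tz":0,"spin":4},{"grip":-0.35,"tx":-0.03,"ty":0.9,"tz":0,"spin":4},{"grip":-0.35,"tx":-0.03,"ty":0.9,"tz":0,"spin":4},{"grip":-0.35,"tx":-0.03,"ty":0.9,"tz":0,"spin":4},{"grip":-0.35,"tx":0,"ty":0,"tz":0,"spin":0},{"grip":-0.35,"tx":0,"ty":0,"tz":0,"spin":0}]'
python3 -c "
from h import *
to(.4383,.2605,.203,yaw=104);s=r.get_state();v=s['tool_pos'][:2]-[.4953,.1437];print(np.degrees(np.arctan2(v[1],v[0])),np.hypot(*v))"
python3 -m creep '[{"grip":-0.35,"tx":0,"ty":0.5,"tz":0,"spin":2},{"grip":-0.35,"tx":0,"ty":0.5,"tz":0,"spin":2},{"grip":-0.35,"tx":0,"ty":0,"tz":0,"spin":0},{"grip":-0.35,"tx":0,"ty":0,"tz":0,"spin":0}]'
python3 -c "
from h import *
to(.4383,.2605,.203,yaw=104);s=r.get_state();v=s['tool_pos'][:2]-[.4953,.1437];print(np.degrees(np.arctan2(v[1],v[0])),np.hypot(*v))"
```

```text
clock: 42.58
tool_pos: [0.5113, 0.2765, 0.2026]
eef_rot: [0.74, 0.672, -0.0, -0.001]
contact_force: [-0.5, -0.0, -0.1]
opening: 0.326
finger_force: 0.0
t 42.58 pos [0.5113 0.2765 0.2026] yaw 84.5 | cm tx ty tz [-2.29 -7.11 -0.02] spin -19.5 | F [-0.5 -0.  -0.1] op 0.326 ff 0.0 tilt [-0.002  0.001]
83.13511782251317 0.13376352565998495
clock: 42.92
tool_pos: [0.5215, 0.2752, 0.2027]
eef_rot: [0.764, 0.645, -0.0, -0.001]
contact_force: [-1.6, -0.5, -0.3]
opening: 0.325
finger_force: 0.7
t 42.92 pos [0.5215 0.2752 0.2027] yaw 80.3 | cm tx ty tz [-2.85 -7.96 -0.02] spin -23.7 | F [-1.6 -0.5 -0.3] op 0.325 ff 0.7 tilt [-0.002  0.001]
78.72169545024943 0.1341260291741366
```

```bash

python3 -m creep '[{"grip":-0.35,"tx":0,"ty":0.4,"tz":0,"spin":2},{"grip":-0.35,"tx":0,"ty":0.4,"tz":0,"spin":2},{"grip":-0.35,"tx":0,"ty":0,"tz":0,"spin":0},{"grip":-0.35,"tx":0,"ty":0,"tz":0,"spin":0}]'
python3 -m creep '[{"grip":-0.35,"tx":0,"ty":0.4,"tz":0,"spin":1},{"grip":-0.35,"tx":0,"ty":0.2,"tz":0,"spin":1},{"grip":-0.35,"tx":0,"ty":0,"tz":0,"spin":0},{"grip":-0.35,"tx":0,"ty":0,"tz":0,"spin":0}]'
python3 -c "
from h import *
to(.4383,.2605,.203,yaw=104);s=r.get_state();v=s['tool_pos'][:2]-[.4953,.1437];print(np.degrees(np.arctan2(v[1],v[0])),np.hypot(*v))"
```

```text
clock: 43.25
tool_pos: [0.5286, 0.2735, 0.2024]
eef_rot: [0.786, 0.618, -0.001, -0.001]
contact_force: [-5.0, -1.9, -0.2]
opening: 0.325
finger_force: 1.9
clock: 43.58
tool_pos: [0.5314, 0.2726, 0.2018]
eef_rot: [0.796, 0.605, -0.004, -0.003]
contact_force: [-9.4, -0.4, 2.4]
opening: 0.327
finger_force: 4.8
t 43.58 pos [0.5314 0.2726 0.2018] yaw 74.4 | cm tx ty tz [-3.67 -8.64 -0.03] spin -29.6 | F [-9.4 -0.4  2.4] op 0.327 ff 4.8 tilt [-0.009 -0.001]
74.37354259195715 0.13384392062743997
```

```bash

python3 -m creep '[{"grip":-0.35,"tx":0,"ty":0.2,"tz":0,"spin":0},{"grip":-0.35,"tx":0,"ty":0.2,"tz":0,"spin":0},{"grip":-0.35,"tx":0,"ty":0,"tz":0,"spin":0},{"grip":-0.35,"tx":0,"ty":0,"tz":0,"spin":0}]' 45
python3 -m creep '[{"grip":-0.35,"tx":0,"ty":0.2,"tz":0,"spin":0},{"grip":-0.35,"tx":0,"ty":0.2,"tz":0,"spin":0},{"grip":-0.35,"tx":0,"ty":0,"tz":0,"spin":0},{"grip":-0.35,"tx":0,"ty":0,"tz":0,"spin":0}]'
python3 -m creep '[{"grip":-0.35,"tx":0,"ty":0.2,"tz":0,"spin":0},{"grip":-0.35,"tx":0,"ty":0.2,"tz":0,"spin":0},{"grip":-0.35,"tx":0,"ty":0,"tz":0,"spin":0},{"grip":-0.35,"tx":0,"ty":0,"tz":0,"spin":0}]'
```

```text
clock: 43.92
tool_pos: [0.5331, 0.2723, 0.2015]
eef_rot: [0.796, 0.605, -0.005, -0.004]
contact_force: [-13.8, 1.2, 2.8]
opening: 0.329
finger_force: 6.6
clock: 44.25
tool_pos: [0.5358, 0.2718, 0.2013]
eef_rot: [0.796, 0.605, -0.006, -0.005]
contact_force: [-16.3, 1.6, 2.9]
opening: 0.33
finger_force: 7.8
clock: 44.58
tool_pos: [0.5393, 0.2711, 0.2012]
eef_rot: [0.796, 0.605, -0.006, -0.005]
contact_force: [-16.3, 3.0, 1.5]
opening: 0.324
finger_force: 8.1
```

```bash

python3 -m creep '[{"grip":-0.35,"tx":0,"ty":0.2,"tz":0,"spin":1},{"grip":-0.35,"tx":0,"ty":0.2,"tz":0,"spin":1},{"grip":-0.35,"tx":0,"ty":0.2,"tz":0,"spin":1},{"grip":-0.35,"tx":0,"ty":0.2,"tz":0,"spin":1},{"grip":-0.35,"tx":0,"ty":0,"tz":0,"spin":0},{"grip":-0.35,"tx":0,"ty":0,"tz":0,"spin":0}]'
python3 -m creep '[{"grip":-0.35,"tx":0,"ty":0.2,"tz":0,"spin":1},{"grip":-0.35,"tx":0,"ty":0.2,"tz":0,"spin":1},{"grip":-0.35,"tx":0,"ty":0,"tz":0,"spin":0},{"grip":-0.35,"tx":0,"ty":0,"tz":0,"spin":0}]'
python3 -m creep '[{"grip":-0.35,"tx":0,"ty":0.2,"tz":0,"spin":1},{"grip":-0.35,"tx":0,"ty":0.2,"tz":0,"spin":1},{"grip":-0.35,"tx":0,"ty":0,"tz":0,"spin":0},{"grip":-0.35,"tx":0,"ty":0,"tz":0,"spin":0}]'
```

```text
clock: 45.08
tool_pos: [0.5465, 0.2683, 0.201]
eef_rot: [0.817, 0.577, -0.007, -0.005]
contact_force: [-17.3, 1.9, 2.5]
opening: 0.328
finger_force: 8.2
clock: 45.42
tool_pos: [0.5499, 0.2667, 0.2008]
eef_rot: [0.827, 0.563, -0.008, -0.005]
contact_force: [-17.6, 0.8, 2.5]
opening: 0.331
finger_force: 8.2
clock: 45.75
tool_pos: [0.5534, 0.265, 0.2007]
eef_rot: [0.836, 0.548, -0.008, -0.005]
contact_force: [-18.2, 0.9, 3.5]
opening: 0.329
finger_force: 8.2
```

```bash

python3 -m creep '[{"grip":-0.35,"tx":0,"ty":0.2,"tz":0,"spin":1},{"grip":-0.35,"tx":0,"ty":0.1,"tz":0,"spin":0},{"grip":-0.35,"tx":0,"ty":0,"tz":0,"spin":0},{"grip":-0.35,"tx":0,"ty":0,"tz":0,"spin":0}]'
python3 -m creep '[{"grip":-0.35,"tx":0,"ty":0.2,"tz":0,"spin":0},{"grip":-0.35,"tx":0,"ty":0.1,"tz":0,"spin":0},{"grip":-0.35,"tx":0,"ty":0,"tz":0,"spin":0},{"grip":-0.35,"tx":0,"ty":0,"tz":0,"spin":0}]'
```

```text
clock: 46.08
tool_pos: [0.5551, 0.2641, 0.2005]
eef_rot: [0.841, 0.541, -0.009, -0.005]
contact_force: [-19.5, 0.8, 2.8]
opening: 0.33
finger_force: 8.9
clock: 46.42
tool_pos: [0.5563, 0.2637, 0.2002]
eef_rot: [0.841, 0.542, -0.01, -0.006]
contact_force: [-22.8, 2.2, 4.8]
opening: 0.325
finger_force: 10.3
```

```bash

python3 -m creep '[{"grip":0.3,"tx":0,"ty":0,"tz":0,"spin":0},{"grip":0.6,"tx":0,"ty":-0.5,"tz":0,"spin":0},{"grip":1,"tx":0,"ty":-0.5,"tz":0,"spin":0},{"grip":1,"tx":0,"ty":-0.5,"tz":0,"spin":0},{"grip":1,"tx":0,"ty":-0.5,"tz":0,"spin":0},{"grip":1,"tx":0,"ty":-0.3,"tz":0,"spin":0},{"grip":1,"tx":0,"ty":0,"tz":0,"spin":0},{"grip":1,"tx":0,"ty":0,"tz":0,"spin":0}]'
python3 -c "
from h import *
to(.4383,.2605,.203,yaw=104);s=r.get_state();v=s['tool_pos'][:2]-[.4953,.1437];print(np.degrees(np.arctan2(v[1],v[0])),np.hypot(*v))"
```

```text
clock: 47.08
tool_pos: [0.5482, 0.2715, 0.2033]
eef_rot: [0.842, 0.54, 0.001, -0.0]
contact_force: [0.8, 0.7, 0.2]
opening: 0.904
finger_force: 0.0
t 47.08 pos [0.5482 0.2715 0.2033] yaw 65.3 | cm tx ty tz [-5.59 -9.53  0.01] spin -38.7 | F [0.8 0.7 0.2] op 0.904 ff 0.0 tilt [0.002 0.002]
67.5037063484491 0.13828055164910164
```

Clear of the wrench (no force). Lifting straight up and checking.

```bash

python3 -m creep '[{"grip":1,"tx":0,"ty":0,"tz":-2,"spin":0},{"grip":1,"tx":0,"ty":0,"tz":-4,"spin":0},{"grip":1,"tx":0,"ty":0,"tz":-4,"spin":0},{"grip":1,"tx":0,"ty":0,"tz":-4,"spin":0},{"grip":1,"tx":0,"ty":0,"tz":-3,"spin":0},{"grip":1,"tx":2,"ty":0,"tz":0,"spin":0},{"grip":1,"tx":0,"ty":0,"tz":0,"spin":0},{"grip":1,"tx":0,"ty":0,"tz":0,"spin":0}]'
python3 wr.py
python3 - <<'E'
from h import *
p,d,c=snap('side','f_side');X=cloud(d,c)
for nm,lo,hi,rad in(('button',.176,.188,.012),('pad',.194,.203,.013),('knob',.214,.233,.011),('knobtop',.233,.243,.011)):
    P=near(X,(.5155,.031),.022,lo,hi)
    if len(P)>8: print(nm,circ(P,rad).round(4),len(P),P[:,2].max())
q,_,_=snap('scene','f_scene')
o=np.hstack([cv2.resize(p[60:280,150:350],(400,440)),cv2.resize(q[170:330,200:400],(400,440))])
cv2.imwrite('pics/f.png',cv2.cvtColor(o,cv2.COLOR_RGB2BGR))
E
```

```text
clock: 47.75
tool_pos: [0.5559, 0.2895, 0.3728]
eef_rot: [0.842, 0.54, 0.0, -0.001]
contact_force: [-0.9, 0.3, -0.6]
opening: 1.003
finger_force: 0.0
0.08 213 [74.3 78.4 83.4] 0.2301 [0.5132 0.232 ]
0.1 303 [74.  78.1 83.1] 0.2307 [0.5175 0.2511]
0.12 316 [74.6 78.1 82.2] 0.2305 [0.5218 0.2708]
0.14 335 [75.  78.1 81.6] 0.2304 [0.5261 0.2905]
0.16 343 [75.5 78.1 81.1] 0.2306 [0.5302 0.31  ]
t 47.80 pos [0.5554 0.2884 0.372 ] yaw 65.3 | cm tx ty tz [-7.41 -9.44 17.33] spin -50.7 | F [-0.3  0.3 -0.2] op 0.999 ff 0.0 tilt [-0.002 -0.   ]
button [0.5155 0.0324 0.012 ] 31 0.1876826316027722
pad [0.5154 0.0314 0.013 ] 22 0.20291476309901288
knob [0.5158 0.0315 0.011 ] 36 0.2319074018838511
knobtop [0.5157 0.0314 0.011 ] 42 0.24155644206523108
```

View pics/f.png

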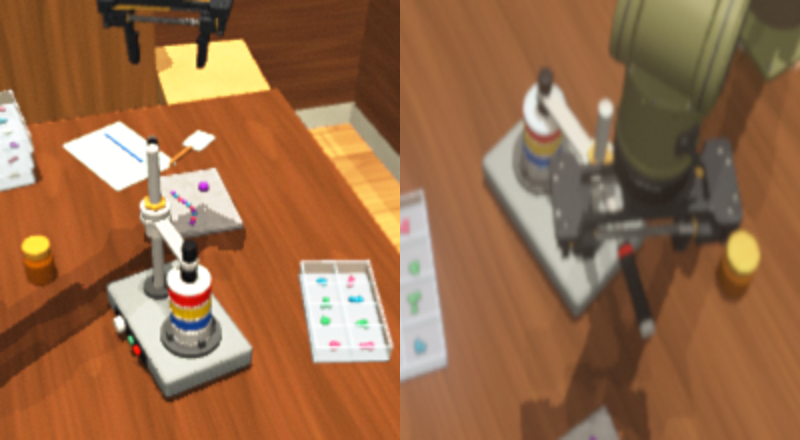

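The stack stands with the pad on the button (190,260). The wrench is straight at 78°, and the robot is clear of everything.

```bash
python3 -c "
from plant import workorder
print(workorder.finish_job())"
```

```text
the job is handed in; nothing more can be done
None
```

Job handed in: blue, yellow and red sieves (no white or green was on the bench) and the lid are stacked on the pan, the clamp pad rests centred on the button to within about 1 mm, and the nut is tight with the wrench pushed through its click; the hand-in gave no verdict.

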